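Turn the stacking block in the slide-jaw fixture and load it with heel lifts

ROBOT

A 6-joint arm with a two-finger parallel gripper is mounted at the origin on the work surface. World frame = base frame: x ahead of the robot, y to its left, z up, the work surface at z = 0. Lengths are in m, angles in degrees, forces in N, time in s.
With the tool pointing down it reaches from about 0.35 to 0.775 m from the base axis. Payload 7.3 kg.
Tool frame: the origin (TCP) lies at the very end of the fingers, on their centre line; the grasp point (between the pads) lies 19 mm behind it; z points along the fingers, y is the direction in which the jaws open and shut (so a half turn about z gives the same grasp; the last joint's range is limited). The gripper opens to 92 mm and grips with 3 to 60 N. Pads are 19 mm wide; open, the fingers measure 130 mm over their backs; the gripper's body (75 mm by 190 mm) begins 47 mm behind the grasp point.
Start: joints at [-82.391, 19.595, 87.324, -0, 73.075, -8.365], TCP at [0.145, -0.505, 0.227] pointing down, gripper open.
Joint ranges: [-145.02, 145.02], [-44.19, 115.74], [2.07, 154.8], [-57.11, 237.11], [16.16, 152.29], [-177.93, 177.93]. Speed limits (degrees/s): [147.25, 147.25, 180, 180, 180, 180].

INTERFACE

Orientations are given as [roll, pitch, yaw] about the fixed x, y, z axes, in that order (R = Rz(yaw) Ry(pitch) Rx(roll)).
In Python, from cell import robot gives the robot as it stands.
- The arm moves only by the tool carry_out, never from a script. Its argument "targets" is a list of rows, each an object with "offset": the shift along the tool's x, y, z in mm, a list of three; "spin": the turn about the tool's z in rad; "fingers": the closure, from -1 (fully open) to 1 (shut). In form: [{"offset": [tx, ty, tz], "spin": spin, "fingers": fingers}, ...]. A call has 1 to 12 rows; each row shifts and turns the commanded pose from where the row before left it, along the tool's axes as they then stand; what a row does not reach is not made up. A row lasts 1/12 s, in which the tool goes at most 41.7 mm and 7.16 degrees, less where a joint would pass 70% of its speed; a pose out of reach is approached as far as the arm can. A call with a gripper value outside its range is refused whole. The fingers move at their own pace and stop on an object; "squeeze" is the grip in N (left out, the last holds). Time passes only in rows, so rows that do not move let the fingers close. It gives the time, the measured TCP pose, the force and the opening at its end, in the units of the state.
- robot.observe(): the state, without advancing time (a new reading comes with each control period).
- robot.grab_frame(name): name is "scene" or "top" or "wrist"; returns the picture (384x512x3 uint8, red, green, blue); there is no depth.
- robot.camera_model(name): a dict with "fx", "fy", "cx", "cy" (pixels), "D" ([k1, k2, p1, p2, k3] as OpenCV has them; the pictures are not rectified), "xyz" and "orientation" of the camera in the world; the wrist camera has in their place "tool_from_camera" (4x4, takes a point from camera to tool coordinates, whose origin is the TCP and whose axes are the flange's). Camera axes: x right, y down, z forward; pixel columns grow to the right and rows downward; lengths in m; the calibration is good to about 2 mm. A picture is of the moment at which its call begins: read the wrist's pose just before it. camera_model takes no time and is no camera call.
- robot.close_job(): hands the job in, once; it reports no verdict.
Trained networks look in the newest picture that a camera, given by its name, has taken for a name from the list of things; names that differ only in an ending like _2 or _b are one class to them, and where a whole thing is asked for, a point or a joint stands for the part that bears it (a point fixed in the world has none). Each returns a list of dicts, best first, with "conf" (0 to 1); they miss things now and then, are a little off and sometimes report something else, mostly with a low value. They report only what shows in the picture. A call takes as long as a camera call.
- robot.search_frame(camera, target): "centre" ([row, column] in pixels, amid what is visible of it).
- robot.silhouettes(camera, target): "mask" (384x512 bool, what is visible of it) and "centre" ([row, column] in pixels, amid what is visible of it).
- robot.pinpoint(camera, target): "centre" ([row, column] in pixels: a listed point, or the origin of a listed thing).
The state is a dict: "time": time; "q": joint angles; "joint_velocities": joint speeds; "joint_efforts": joint torques, N m; "tool_pos": TCP position; "tcp_rot": TCP orientation; "wrist_force": force on the tool from outside, world axes, zero at the start; "torque": the same for the moment, N m; "width": finger opening in m.
Only numpy, scipy, OpenCV 4.12 (cv2) and the standard library are available. Lean on these libraries where they do the work, as an engineer would, in place of code of your own. Each camera call takes 0.05 s, during which the arm holds its last target.

TASK

Slide the fixture's jaw open, turn the blue stacking block so that its two steel posts point straight up, seat it flat and central between the jaws and push the jaw firmly shut on it again. Then thread every tan heel lift on the bench flat onto both posts, and last of all thread the aluminium pressure plate on top of them, leaving the other things on the bench where they are.

Things in the scene. Friction and masses are not known exactly. Their poses are not given: they have to be found in the camera images.
- fixture_seat (a point): Slide-jaw fixture: rose-red base plate 250 x 90 x 20 mm fixed to the bench. This point, on the plate's top 20 mm above the bench, is where the middle of the block's underside belongs. x points from the sliding to the fixed jaw (away from the robot), z up, y left along the jaws. The dark fixed jaw's face is at x = +26 mm. Both jaws are 60 mm wide (y) and rise 16 mm above the plate.
- jaw (a joint): Sliding steel jaw, travel in m: the gap between the jaw faces is 40 mm + this value. 0.012 when closed on the 52 mm block, 0.045 fully open. It slides along the fixture's -x (towards the robot) to open; stiff, about 6 N, and stays where it is left.
- jaw_handle (a point): Upright round black handle on the sliding jaw, 16 mm diameter, 45 mm tall; this point is on its axis 53 mm above the bench, 22 mm below its top. It lies 88 mm plus the jaw's value from the fixture seat, along the fixture's -x.
- block_center (a point): Blue stacking block 52 (x) x 64 (y) x 64 (z) mm, about 0.35 kg; its centre. Two steel posts, 8 mm thick, round-ended, stand 44 mm out of its white +y face at x = -17 and +17 mm, z = 0. At first the jaws hold its x faces and the posts point level to the fixture's +y; a quarter turn about its x axis brings them up, and the jaws take the same faces. Its top is 48 mm above the jaws' tops.
- plate_center (a point): Bare aluminium pressure plate, 60 mm (x) x 36 mm (y) x 8 mm, about 80 g, lying flat, this point at its centre. Two 13 mm square holes go through it at x = -17 and +17 mm.
- lift0_center (a point): Tan heel lift (may be absent), 60 mm (x) x 36 mm (y) x 8 mm, 30 g, with a lip 26 mm wide and 5 mm deep added on its +x end; lying flat, this point half-way up at the middle of the 60 mm. Two 13 mm square holes go through it at x = -17 and +17 mm. It may be threaded either way round.
- lift1_center (a point): Tan heel lift (may be absent), 60 mm (x) x 36 mm (y) x 8 mm, 30 g, with a lip 26 mm wide and 5 mm deep added on its +x end; lying flat, this point half-way up at the middle of the 60 mm. Two 13 mm square holes go through it at x = -17 and +17 mm. It may be threaded either way round.
- lift2_center (a point): Tan heel lift (may be absent), 60 mm (x) x 36 mm (y) x 8 mm, 30 g, with a lip 26 mm wide and 5 mm deep added on its +x end; lying flat, this point half-way up at the middle of the 60 mm. Two 13 mm square holes go through it at x = -17 and +17 mm. It may be threaded either way round.
- lift3_center (a point): Tan heel lift (may be absent), 60 mm (x) x 36 mm (y) x 8 mm, 30 g, with a lip 26 mm wide and 5 mm deep added on its +x end; lying flat, this point half-way up at the middle of the 60 mm. Two 13 mm square holes go through it at x = -17 and +17 mm. It may be threaded either way round.
- tack_tin: Steel tin of tacks, 56 mm diameter, 45 mm tall, origin under it; leave alone
- glue_can: Glue can with yellow band, 76 mm diameter, 100 mm tall, origin under it; leave alone
- hammer: Hammer lying along its x axis; leave alone
- awl: Awl-like driver lying along its x axis; leave alone
- brush: Brush lying along its x axis; leave alone
- last: Cream shoe last, about 240 mm long and 100 mm tall, origin under it; leave alone

How it is judged:
By the outcome, as a careful person would: the job done as asked, in the order asked, and still so for the second after the job is handed in, with the robot touching nothing.
Of lift0, lift1, lift2, lift3 only 2 to 4 are there at a start; the rules pass over those that are not, and their reading is None.
At some moment in a run one of lift0, lift1, lift2, lift3, plate may be knocked a few centimetres aside while the robot is not near it.
It also fails if it takes over 210 s, if anything falls off the work surface, if the arm or the gripper's body presses on something with over 40 N, if the wrist force passes 120 N, or if a joint passes its speed limit or range.

## Working session

There is one attempt and no reset: what is moved stays moved. The work goes in short steps, Python scripts to look and compute and a tool call to move; the robot and the scene stay as the last step left them, time stands still between calls to the robot, and variables do not carry over. Pictures are saved under pics/ and viewed, and the job is handed in when it is done.

Besides the shell and the picture viewer there is one more tool, called after ">>>" as name(argument=value, ...) on one line, values as JSON. carry_out: Moves the arm, as the interface text tells. Its arguments: {"type":"object","properties":{"targets":{"type":"array"},"squeeze":{"type":"number"}},"required":["targets"]}

```bash
ls -la; mkdir -p pics; python3 - <<'E'
from cell import robot
import cv2
print(robot.observe())
for n in ["scene","top","wrist"]:
    im=robot.grab_frame(n); cv2.imwrite(f"pics/a_{n}.png",cv2.resize(im[:,:,::-1],(800,600)))
    print(n,robot.camera_model(n))
E
```

```text
total 12
drwxr-xr-x  3 agent agent 4096 Dec  7 01:48 .
drwxr-xr-x 23 root  root  4096 Dec  7 01:48 ..
drwxr-xr-x  2 agent agent 4096 Dec  7 01:48 pics
{'time': 0.0, 'q': array([-8.23909519e+01,  1.96367048e+01,  8.73773947e+01, -1.55040700e-03,
        7.30756371e+01, -8.36469495e+00]), 'joint_velocities': array([ 0.08507094,  0.00632559,  0.04196344,  0.10687637,  0.0959115 ,
       -0.07014821]), 'joint_efforts': array([ 2.26861830e-04, -4.31240916e+01, -2.44219261e+01,  7.17903790e-02,
        5.59670012e-02, -1.20004215e-04]), 'tool_pos': array([ 0.14444043, -0.50430743,  0.22604154]), 'tcp_rot': array([-1.79911002e+02, -1.15875020e-02,  1.59741866e+01]), 'wrist_force': array([0.77940103, 0.83752693, 0.46705202]), 'torque': array([-0.0566787 ,  0.00632711, -0.02961864]), 'width': 0.09191447686297347}
scene {'fx': 494.47958886624434, 'fy': 494.47958886624434, 'cx': 248.63793147500263, 'cy': 197.7636311907749, 'D': array([-0.02177246,  0.        ,  0.        ,  0.        ,  0.        ]), 'xyz': array([ 1.29026948, -0.72348558,  1.31123202]), 'orientation': array([-140.76433248,   -
[... 181 characters left out ...]
   ,  0.        ,  0.        ]), 'xyz': array([ 0.45575165, -0.00262848,  1.21138236]), 'orientation': array([-171.99074954,    0.65086731,  -91.1859966 ])}
wrist {'fx': 290.7194137173145, 'fy': 290.7194137173145, 'cx': 255.99000781483565, 'cy': 195.4270160580593, 'D': array([0.02440606, 0.        , 0.        , 0.        , 0.        ]), 'tool_from_camera': array([[-9.45577378e-04, -9.58632897e-01, -2.84643767e-01,
         7.88981510e-02],
       [ 9.99998892e-01, -1.23377269e-03,  8.33177424e-04,
        -5.44210675e-04],
       [-1.14989700e-03, -2.84642664e-01,  9.58633001e-01,
        -1.58719428e-01],
       [ 0.00000000e+00,  0.00000000e+00,  0.00000000e+00,
         1.00000000e+00]])}
```

View pics/a_top.png

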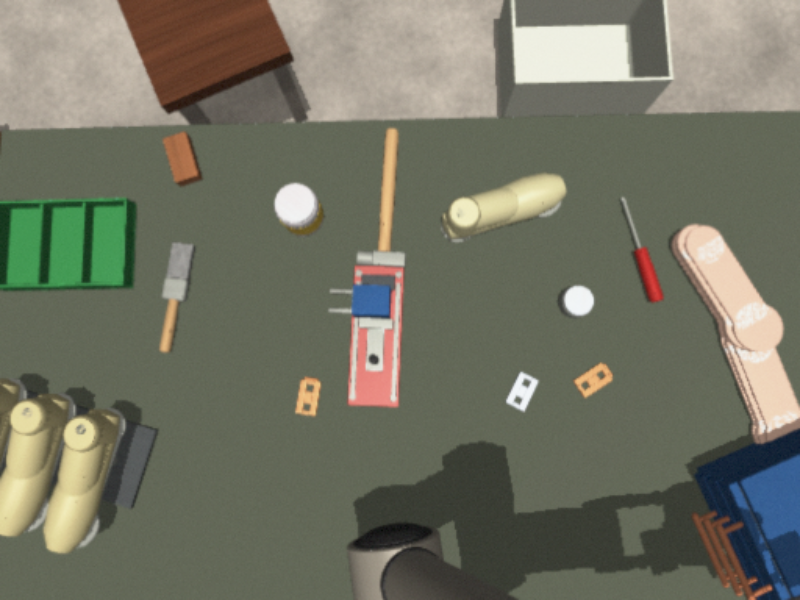

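View pics/a_scene.png

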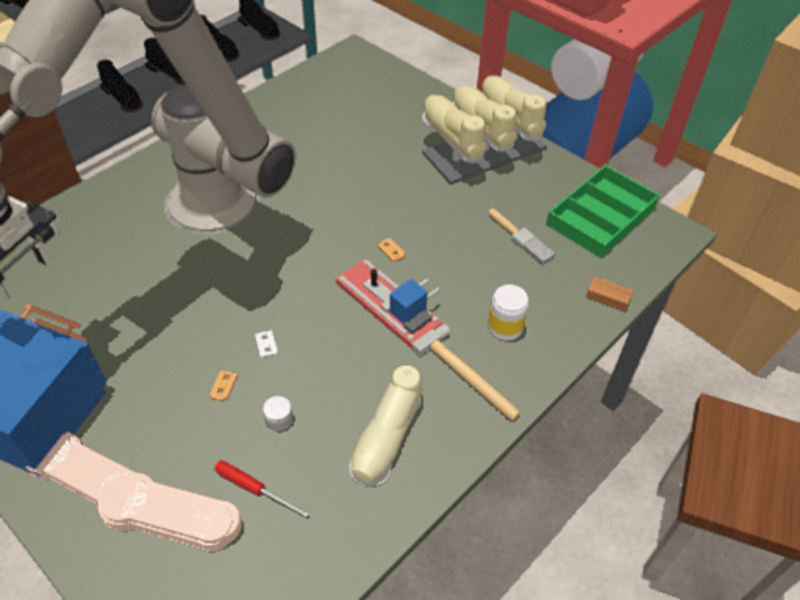

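View pics/a_wrist.png

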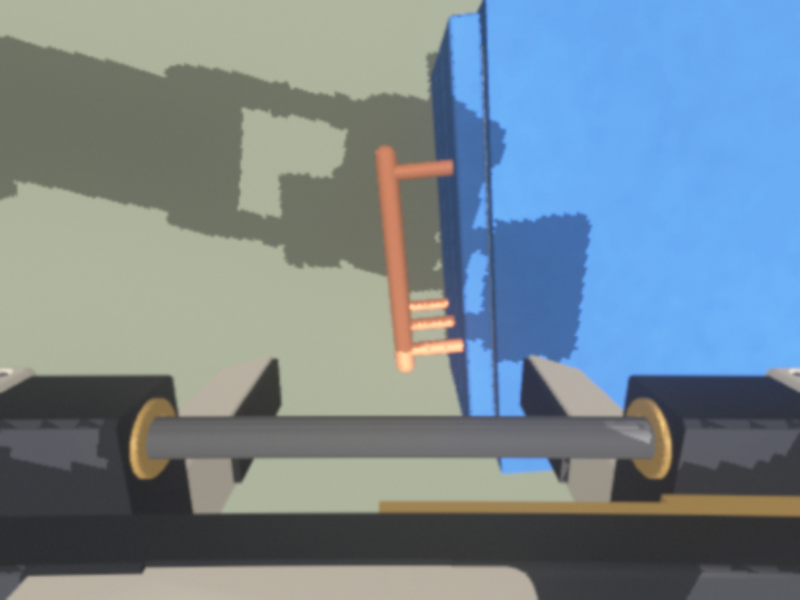

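```bash
cat > h.py <<'E'
import numpy as np, cv2
from scipy.spatial.transform import Rotation as Ro
from cell import robot
def cam(name, st=None):
    m=robot.camera_model(name); K=np.array([[m['fx'],0,m['cx']],[0,m['fy'],m['cy']],[0,0,1]])
    if name=='wrist':
        st=st or robot.observe(); T=np.eye(4); T[:3,:3]=Ro.from_euler('xyz',st['tcp_rot'],degrees=True).as_matrix(); T[:3,3]=st['tool_pos']
        T=T@np.array(m['tool_from_camera']); R,t=T[:3,:3],T[:3,3]
    else: R=Ro.from_euler('xyz',m['orientation'],degrees=True).as_matrix(); t=np.array(m['xyz'])
    return K,np.array(m['D']),R,t
def ray(c,rc):
    K,D,R,t=c; p=cv2.undistortPoints(np.array([[[rc[1],rc[0]]]],float),K,D)[0,0]
    d=R@np.array([p[0],p[1],1]); return t,d/np.linalg.norm(d)
def onz(c,rc,z):
    t,d=ray(c,rc); return t+d*(z-t[2])/d[2]
def tri(*obs):
    A=np.zeros((3,3));b=np.zeros(3);P=[ray(*o) for o in obs]
    for t,d in P: M=np.eye(3)-np.outer(d,d);A+=M;b+=M@t
    x=np.linalg.solve(A,b); return x,[float(np.linalg.norm((np.eye(3)-np.outer(d,d))@(x-t))) for t,d in P]
def proj(c,X):
    K,D,R,t=c; p,_=cv2.projectPoints(((np.atleast_2d(X)-t)@R),np.zeros(3),np.zeros(3),K,D); return p[:,0,::-1]  # row,col
def save(n,im,crop=None,s=None):
    if crop: r0,r1,c0,c1=crop; im=im[r0:r1,c0:c1]
    s=s or min(800/im.shape[1],600/im.shape[0]); cv2.imwrite(f'pics/{n}.png',cv2.resize(im[:,:,::-1],None,fx=s,fy=s,interpolation=cv2.INTER_CUBIC))
E
python3 - <<'E'
from h import *
np.set_printoptions(precision=4,suppress=True)
ct,cs=cam('top'),cam('scene')
for n in ['fixture_seat','jaw_handle','block_center','plate_center','lift0_center']:
    a=robot.pinpoint('top',n);b=robot.pinpoint('scene',n)
    print(n,[(np.round(x['centre'],1),round(x['conf'],2)) for x in a],[(np.round(x['centre'],1),round(x['conf'],2)) for x in b])
    for x in a:
        for y in b:
            p,r=tri((ct,x['centre']),(cs,y['centre']))
            if max(r)<.01: print('  ',p,np.round(r,4))
print(robot.observe()['time'])
E
```

```text
fixture_seat [(array([196.1, 241.1]), 0.83)] [(array([199.8, 259.4]), 0.55)]
   [0.5955 0.0622 0.017 ] [0.0029 0.0029]
jaw_handle [(array([230.5, 238.4]), 0.94)] [(array([174.5, 239.4]), 0.67)]
   [0.4972 0.0676 0.0637] [0.0019 0.0019]
block_center [(array([192.9, 237.6]), 0.82)] [(array([193.9, 262.4]), 0.77), (array([201.2, 261. ]), 0.48)]
   [0.6011 0.0701 0.0461] [0.0027 0.0027]
   [0.6027 0.069  0.0107] [0.0014 0.0014]
plate_center [(array([248.5, 333.5]), 0.84)] [(array([219.2, 169.7]), 0.55)]
   [ 0.4412 -0.1953  0.0103] [0.002 0.002]
lift0_center [] []
0.65
```

>>> carry_out(targets=[{"offset": [31,-25,0],"spin": 0,"fingers": -1},{"offset": [31,-25,0],"spin": 0,"fingers": -1},{"offset": [31,-25,0],"spin": 0,"fingers": -1},{"offset": [31,-25,0],"spin": 0,"fingers": -1},{"offset": [31,-25,0],"spin": 0,"fingers": -1},{"offset": [31,-25,0],"spin": 0,"fingers": -1},{"offset": [31,-25,0],"spin": 0,"fingers": -1},{"offset": [31,-25,0],"spin": 0,"fingers": -1},{"offset": [31,-25,0],"spin": 0,"fingers": -1},{"offset": [31,-25,0],"spin": 0,"fingers": -1},{"offset": [31,-25,0],"spin": 0,"fingers": -1},{"offset": [0,0,0],"spin": 0,"fingers": -1}])

```text
time: 1.65
tool_pos: [0.3995, -0.1411, 0.227]
tcp_rot: [-179.9, -0.1, 16.4]
wrist_force: [-1.7, 0.2, 0.2]
width: 0.0918
```

>>> carry_out(targets=[{"offset": [0,0,0],"spin": -0.124,"fingers": -1},{"offset": [0,0,0],"spin": -0.124,"fingers": -1},{"offset": [0,0,0],"spin": -0.124,"fingers": -1},{"offset": [0,0,0],"spin": -0.124,"fingers": -1},{"offset": [0,0,0],"spin": -0.124,"fingers": -1},{"offset": [0,0,0],"spin": -0.124,"fingers": -1},{"offset": [0,0,0],"spin": -0.124,"fingers": -1},{"offset": [0,0,0],"spin": -0.124,"fingers": -1},{"offset": [0,0,0],"spin": -0.124,"fingers": -1},{"offset": [0,0,0],"spin": -0.124,"fingers": -1},{"offset": [0,0,0],"spin": 0,"fingers": -1}])

```text
time: 2.57
tool_pos: [0.3965, -0.1467, 0.2268]
tcp_rot: [180.0, 0.0, 87.3]
wrist_force: [1.0, 0.3, 1.4]
width: 0.092
```

>>> carry_out(targets=[{"offset": [25,25,-8],"spin": 0},{"offset": [25,25,-8],"spin": 0},{"offset": [25,25,-8],"spin": 0},{"offset": [25,25,-8],"spin": 0},{"offset": [25,25,-8],"spin": 0},{"offset": [25,25,0],"spin": 0},{"offset": [0,0,0],"spin": 0},{"offset": [0,0,0],"spin": 0}])

```text
validation failed for argument at $.ta...
```

```bash
python3 - <<'E'
from h import *
st=robot.observe(); print(st['tool_pos'],st['tcp_rot'])
im=robot.grab_frame('wrist'); save('b_wrist',im); np.save('b.npy',im)
c=cam('wrist',st)
for n,z in [('fixture_seat',.02),('jaw_handle',.053),('block_center',.052)]:
    for x in robot.pinpoint('wrist',n): print(n,x['conf'],np.round(x['centre'],1),np.round(onz(c,x['centre'],z),4))
im=robot.grab_frame('top'); save('b_top',im)
E
```

```text
[ 0.3965285  -0.14674765  0.22678479] [1.79996305e+02 1.67255890e-02 8.72681407e+01]
```

Fingers value is required in each row.

>>> carry_out(targets=[{"offset": [25,25,-8],"spin": 0,"fingers": -1},{"offset": [25,25,-8],"spin": 0,"fingers": -1},{"offset": [25,25,-8],"spin": 0,"fingers": -1},{"offset": [25,25,-8],"spin": 0,"fingers": -1},{"offset": [25,25,-8],"spin": 0,"fingers": -1},{"offset": [25,25,0],"spin": 0,"fingers": -1},{"offset": [0,0,0],"spin": 0,"fingers": -1},{"offset": [0,0,0],"spin": 0,"fingers": -1}])

```text
time: 3.48
tool_pos: [0.5549, -0.0033, 0.2659]
tcp_rot: [-179.9, 0.0, 87.1]
wrist_force: [-0.5, -0.8, -0.4]
width: 0.0919
```

```bash
python3 - <<'E'
from h import *
st=robot.observe(); print(st['tool_pos'],st['tcp_rot'])
im=robot.grab_frame('wrist'); save('b_wrist',im); np.save('b.npy',im)
c=cam('wrist',st)
for n,z in [('fixture_seat',.02),('jaw_handle',.053),('block_center',.052)]:
    for x in robot.pinpoint('wrist',n): print(n,x['conf'],np.round(x['centre'],1),np.round(onz(c,x['centre'],z),4))
im=robot.grab_frame('top'); save('b_top',im)
E
```

```text
[ 0.5548598  -0.0032905   0.26585114] [-1.79932614e+02  5.73310238e-03  8.70890155e+01]
jaw_handle 0.72 [118.1 206.9] [0.4994 0.0664 0.053 ]
block_center 0.81 [108.4 288.6] [0.6003 0.0727 0.052 ]
```

View pics/b_wrist.png

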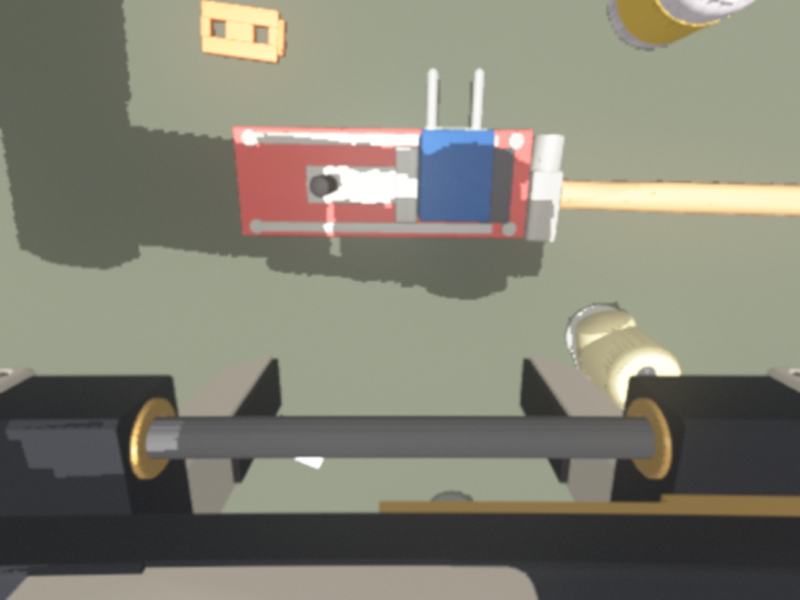

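View pics/b_top.png

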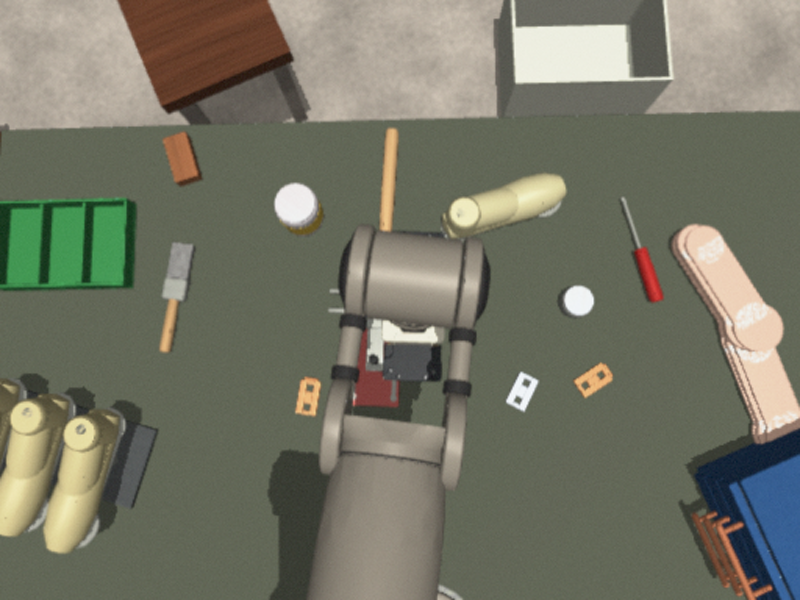

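```bash
python3 - <<'E'
from h import *
np.set_printoptions(precision=4,suppress=True)
im=np.load('b.npy') 
import json
st={'tool_pos':np.array([0.5548598,-0.0032905,0.26585114]),'tcp_rot':np.array([-179.932614,.005733,87.0890155])}
c=cam('wrist',st)
hsv=cv2.cvtColor(im,cv2.COLOR_RGB2HSV)
m=(((hsv[...,0]<8)|(hsv[...,0]>172))&(hsv[...,1]>110)&(hsv[...,2]>60)).astype(np.uint8)
m[160:]=0
n,l,s,_=cv2.connectedComponentsWithStats(m); print(s[s[:,4]>100])
ys,xs=np.nonzero(m)
keep=[i for i in range(1,n) if s[i,4]>100]
pts=np.argwhere(np.isin(l,keep))
W=np.array([onz(c,p,.02)[:2] for p in pts])
r=cv2.minAreaRect((W*1000).astype(np.float32)); print(r); print(cv2.boxPoints(r))
E
```

```text
[[     0      0    512    384 193022]
 [   150     90     89     60   2624]
 [   327    100     12     52    370]
 [   214    131     38     10    325]
 [   236    143     87      9    150]]
((544.3536376953125, 58.12059783935547), (76.43428039550781, 247.8788604736328), 86.21649932861328)
[[418.1625  28.1651]
 [665.5012  11.8084]
 [670.5448  88.0761]
 [423.2061 104.4328]]
```

```bash
python3 - <<'E'
from h import *
np.set_printoptions(precision=4,suppress=True)
im=np.load('b.npy'); save('b_crop',im,(70,165,130,360))
st={'tool_pos':np.array([0.5548598,-0.0032905,0.26585114]),'tcp_rot':np.array([-179.932614,.005733,87.0890155])}
c=cam('wrist',st)
for p in [(81.3,149.1),(151.7,155.5),(81.9,340.5),(151.7,339.8)]: print(onz(c,p,.02))
E
```

```text
[0.4242 0.1149 0.02  ]
[0.4184 0.0244 0.02  ]
[0.6713 0.1015 0.02  ]
[0.6735 0.0113 0.02  ]
```

View pics/b_crop.png

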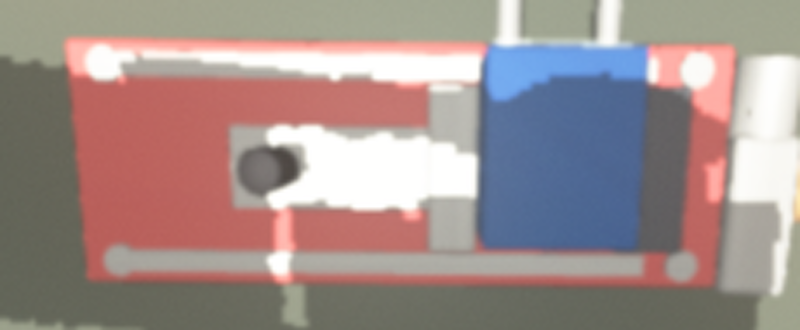

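```bash
python3 - <<'E'
from h import *
np.set_printoptions(precision=4,suppress=True)
st={'tool_pos':np.array([0.5548598,-0.0032905,0.26585114]),'tcp_rot':np.array([-179.932614,.005733,87.0890155])}
c=cam('wrist',st)
f=lambda u,v,z:onz(c,(70+v/3.478-.35,130+u/3.478-.35),z)
P=[f(66,38,.02),f(735,45,.02),f(715,287,.02),f(88,280,.02)]
for p in P: print(p)
print(np.mean(P,0)); e=(P[1]+P[2]-P[0]-P[3])/2; print(np.linalg.norm(e),np.degrees(np.arctan2(e[1],e[0])))
print('block top corners'); 
Q=[f(483,45,.084),f(648,45,.084),f(640,250,.084),f(480,245,.084)]
for p in Q: print(p)
print(np.mean(Q,0))
print('fixed jaw far/ near', f(688,90,.036), f(682,250,.036))
print('handle top',f(262,170,.075))
e=e/np.linalg.norm(e); n=np.array([-e[1],e[0],0]); ce=np.mean(P,0)
h=f(262,170,.075)-ce; print('handle in base frame',h@e,h@n); b=np.mean(Q,0)-ce; print('block',b@e,b@n)
E
```

```text
[0.4238 0.1158 0.02  ]
[0.672  0.1007 0.02  ]
[0.6672 0.011  0.02  ]
[0.418  0.0266 0.02  ]
[0.5452 0.0635 0.02  ]
0.2491816065106262 -3.535344418955292
block top corners
[0.5755 0.1009 0.084 ]
[0.6272 0.0981 0.084 ]
[0.6251 0.0347 0.084 ]
[0.5721 0.0391 0.084 ]
[0.6    0.0682 0.084 ]
fixed jaw far/ near [0.6512 0.0854 0.036 ] [0.6501 0.0282 0.036 ]
handle top [0.5007 0.0666 0.075 ]
handle in base frame -0.044590496116538196 0.00030894942565266826
block 0.05435539624049658 0.008074835308751405
```

>>> carry_out(targets=[{"offset": [0,0,0],"spin": 0.01,"fingers": 0.13},{"offset": [22,-19,20],"spin": 0,"fingers": 0.13},{"offset": [22,-19,20],"spin": 0,"fingers": 0.13},{"offset": [22,-20,20],"spin": 0,"fingers": 0.13},{"offset": [0,0,35],"spin": 0,"fingers": 0.13},{"offset": [0,0,35],"spin": 0,"fingers": 0.13},{"offset": [0,0,0],"spin": 0,"fingers": 0.13},{"offset": [0,0,0],"spin": 0,"fingers": 0.13}])

```text
time: 4.4
tool_pos: [0.4996, 0.0646, 0.1363]
tcp_rot: [-179.8, 0.0, 86.4]
wrist_force: [0.9, -0.7, 1.3]
width: 0.0431
```

```bash
python3 - <<'E'
from h import *
st=robot.observe(); print(st['tool_pos'],st['tcp_rot'],st['width'])
im=robot.grab_frame('wrist'); save('c_wrist',im)
E
```

```text
[0.49960472 0.06459398 0.13633412] [-1.79821613e+02  1.42097245e-02  8.63885242e+01] 0.043105966354344494
```

View pics/c_wrist.png

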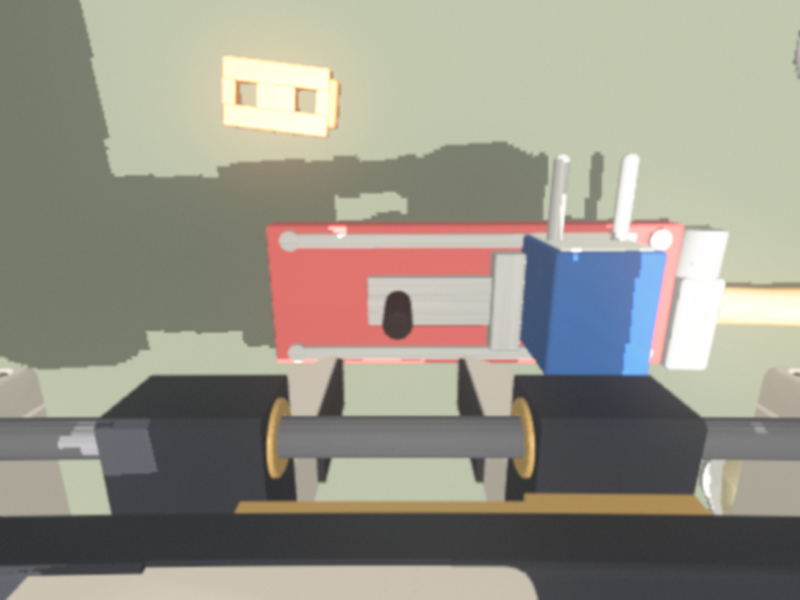

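>>> carry_out(targets=[{"offset": [2,1,30],"spin": 0,"fingers": 0.13},{"offset": [0,0,35],"spin": 0,"fingers": 0.13},{"offset": [0,0,35],"spin": 0,"fingers": 0.13},{"offset": [0,0,0],"spin": 0,"fingers": 0.13},{"offset": [0,0,0],"spin": 0,"fingers": 1},{"offset": [0,0,0],"spin": 0,"fingers": 1},{"offset": [0,0,0],"spin": 0,"fingers": 1},{"offset": [0,0,0],"spin": 0,"fingers": 1},{"offset": [0,0,0],"spin": 0,"fingers": 1}], squeeze=30)

```text
time: 5.2
tool_pos: [0.4982, 0.067, 0.0388]
tcp_rot: [-179.6, 0.0, 86.5]
wrist_force: [-15.1, 0.1, 12.3]
width: 0.0154
```

>>> carry_out(targets=[{"offset": [0,-8,0],"spin": 0,"fingers": 1},{"offset": [0,-8,0],"spin": 0,"fingers": 1},{"offset": [0,-8,0],"spin": 0,"fingers": 1},{"offset": [0,-9,0],"spin": 0,"fingers": 1},{"offset": [0,0,0],"spin": 0,"fingers": 1},{"offset": [0,0,0],"spin": 0,"fingers": 1}])

```text
time: 5.7
tool_pos: [0.4696, 0.0688, 0.0387]
tcp_rot: [179.8, 0.0, 86.5]
wrist_force: [-2.7, -1.4, 11.1]
width: 0.016
```

>>> carry_out(targets=[{"offset": [0,-4,0],"spin": 0,"fingers": 1},{"offset": [0,0,0],"spin": 0,"fingers": 1},{"offset": [0,0,0],"spin": 0,"fingers": 1},{"offset": [0,0,0],"spin": 0,"fingers": 1}])

```text
time: 6.03
tool_pos: [0.4672, 0.0689, 0.0388]
tcp_rot: [179.7, 0.0, 86.4]
wrist_force: [2.7, -2.6, 8.6]
width: 0.0154
```

>>> carry_out(targets=[{"offset": [0,0,0],"spin": 0,"fingers": 0.13},{"offset": [0,0,0],"spin": 0,"fingers": 0.13},{"offset": [0,0,0],"spin": 0,"fingers": 0.13},{"offset": [0,0,-35],"spin": 0,"fingers": 0.13},{"offset": [0,0,-35],"spin": 0,"fingers": 0.13},{"offset": [0,0,-35],"spin": 0,"fingers": -0.3},{"offset": [0,35,-20],"spin": 0,"fingers": -0.3},{"offset": [0,35,-20],"spin": 0,"fingers": -0.3},{"offset": [0,35,-20],"spin": 0,"fingers": -0.3},{"offset": [-20,25,0],"spin": 0,"fingers": -0.3},{"offset": [0,0,0],"spin": 0,"fingers": -0.3},{"offset": [0,0,0],"spin": 0,"fingers": -0.3}])

```text
time: 7.03
tool_pos: [0.5933, 0.0404, 0.2007]
tcp_rot: [-179.9, 0.0, 86.4]
wrist_force: [-0.1, 0.0, 0.6]
width: 0.0601
```

```bash
python3 - <<'E'
from h import *
st=robot.observe(); print(st['tool_pos'],st['tcp_rot'],st['width'])
im=robot.grab_frame('wrist'); save('d_wrist',im); np.save('d.npy',im)
c=cam('wrist',st); print(np.round(proj(c,[[.6,.06,.02]]),1))
for n,z in [('fixture_seat',.02),('jaw_handle',.053),('block_center',.052)]:
    for x in robot.pinpoint('wrist',n): print(n,x['conf'],np.round(x['centre'],1),np.round(onz(c,x['centre'],z),4))
E
```

```text
[0.59334919 0.04038523 0.20074641] [-1.79906846e+02  1.92370333e-03  8.63620695e+01] 0.060143015600996275
[[160.3 259.3]]
jaw_handle 0.84 [168.4 135.6] [0.4678 0.0653 0.053 ]
jaw_handle 0.28 [ 22.6 409.6] [0.746 0.184 0.053]
block_center 0.67 [157.5 255.9] [0.5965 0.0687 0.052 ]
block_center 0.55 [ 54.9 107.1] [0.4611 0.1756 0.052 ]
```

View pics/d_wrist.png

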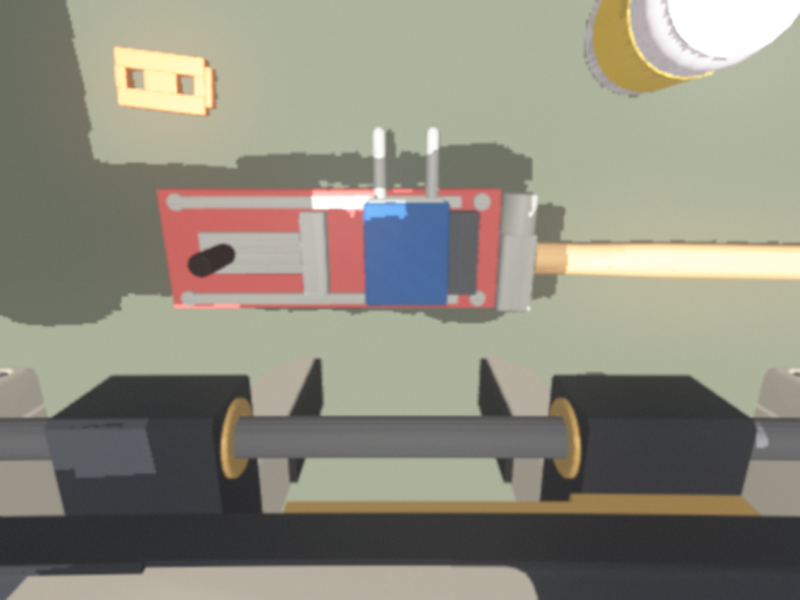

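```bash
python3 - <<'E'
from h import *
np.set_printoptions(precision=4,suppress=True)
st=robot.observe(); c=cam('wrist',st)
f=lambda u,v,z:onz(c,(v*.64-.35,u*.64-.35),z)
print('tips',f(379,128,.052),f(433,128,.052)); print('roots',f(381,198,.052),f(433,197,.052))
P=[f(157,189,.02),f(502,189,.02),f(499,308,.02),f(174,307,.02)]
for p in P: print(p)
print(np.mean(P,0)); e=(P[1]+P[2]-P[0]-P[3])/2; print(np.linalg.norm(e),np.degrees(np.arctan2(e[1],e[0])))
Q=[f(365,202,.084),f(449,202,.084),f(448,305,.084),f(364,304,.084)]
for p in Q: print(p)
print(np.mean(Q,0))
E
python3 - <<'E'
import sys; sys.path.insert(0,'.')
from h import *
save('d_crop',np.load('d.npy'),(75,205,95,350))
E
```

```text
tips [0.5864 0.1458 0.052 ] [0.6204 0.1437 0.052 ]
roots [0.5844 0.103  0.052 ] [0.6187 0.1015 0.052 ]
[0.4225 0.117  0.02  ]
[0.6708 0.102  0.02  ]
[0.6687 0.012  0.02  ]
[0.4162 0.0285 0.02  ]
[0.5445 0.0649 0.02  ]
0.2508826664656367 -3.6077371964247837
[0.5762 0.103  0.084 ]
[0.6259 0.0999 0.084 ]
[0.6233 0.0362 0.084 ]
[0.5702 0.0402 0.084 ]
[0.5989 0.0698 0.084 ]
```

View pics/d_crop.png

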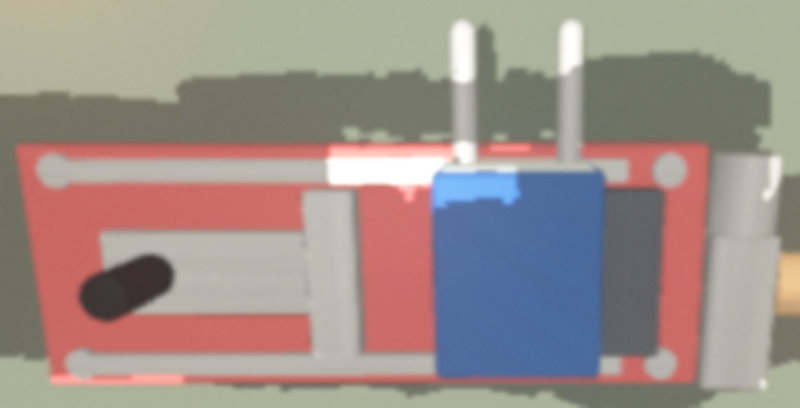

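```bash
python3 - <<'E'
from h import *
np.set_printoptions(precision=4,suppress=True)
print(onz(cam('top'),(205/1.5625,296/1.5625),.1))
E
```

```text
[0.7618 0.1915 0.1   ]
```

>>> carry_out(targets=[{"offset": [32,1.5,0],"spin": 0,"fingers": -0.52},{"offset": [32,1.5,0],"spin": 0,"fingers": -0.52},{"offset": [30,1.5,0],"spin": 0,"fingers": -0.52},{"offset": [0,0,35],"spin": 0,"fingers": -0.52},{"offset": [0,0,35],"spin": 0,"fingers": -0.52},{"offset": [0,0,35],"spin": 0,"fingers": -0.52},{"offset": [0,0,35],"spin": 0,"fingers": -0.52},{"offset": [0,0,23],"spin": 0,"fingers": -0.52},{"offset": [0,0,0],"spin": 0,"fingers": -0.52},{"offset": [0,0,0],"spin": 0,"fingers": -0.52}])

```text
time: 8.07
tool_pos: [0.6023, 0.135, 0.0382]
tcp_rot: [-179.9, 0.0, 86.5]
wrist_force: [0.2, 0.4, 0.4]
width: 0.0698
```

```bash
python3 - <<'E'
from h import *
st=robot.observe(); print(st['tool_pos'],st['tcp_rot'],st['width'])
im=robot.grab_frame('wrist'); save('e_wrist',im)
im=robot.grab_frame('scene'); save('e_scene',im,(130,260,200,380))
E
```

```text
[0.60234183 0.13502464 0.03821497] [-1.79850231e+02  2.55326753e-02  8.64810231e+01] 0.06983643512589618
```

View pics/e_wrist.png

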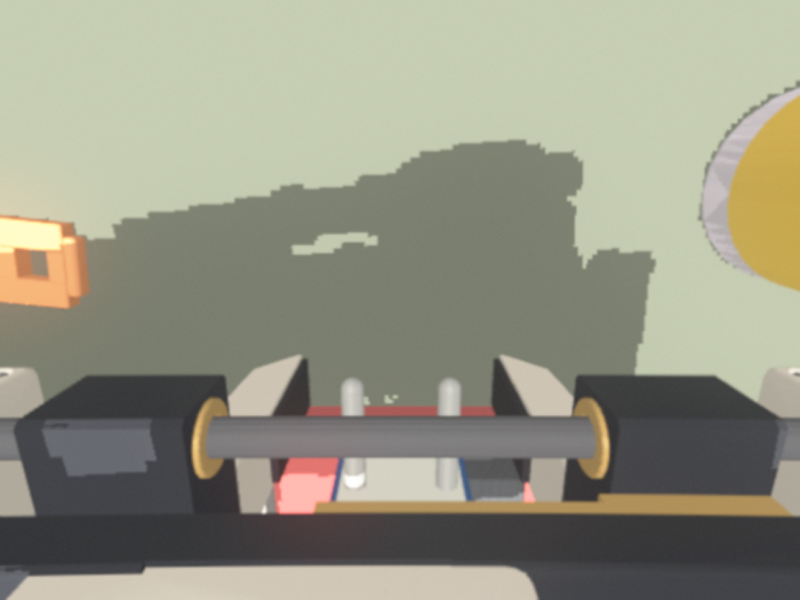

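View pics/e_scene.png

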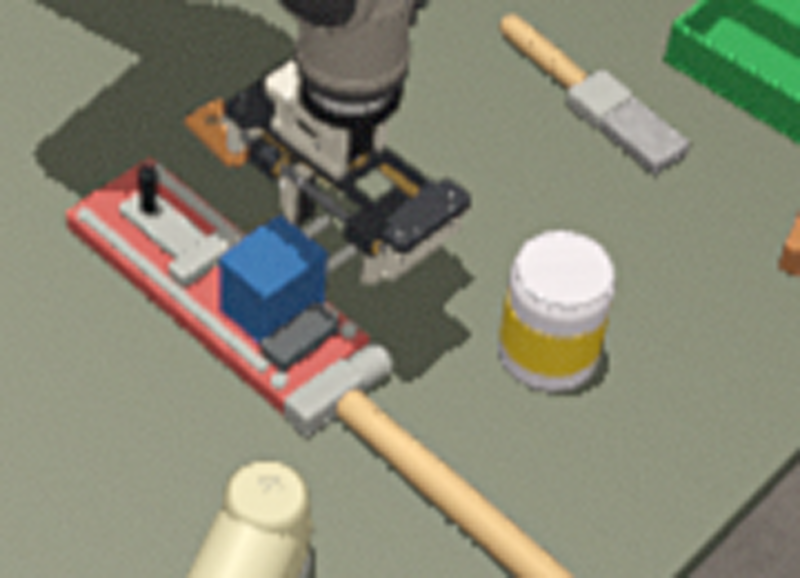

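>>> carry_out(targets=[{"offset": [0,0,0],"spin": 0,"fingers": 1},{"offset": [0,0,0],"spin": 0,"fingers": 1},{"offset": [0,0,0],"spin": 0,"fingers": 1},{"offset": [0,0,0],"spin": 0,"fingers": 1},{"offset": [0,0,0],"spin": 0,"fingers": 1},{"offset": [0,0,-5],"spin": 0,"fingers": 1},{"offset": [0,0,-5],"spin": 0,"fingers": 1},{"offset": [0,0,-5],"spin": 0,"fingers": 1},{"offset": [0,0,-5],"spin": 0,"fingers": 1},{"offset": [0,0,0],"spin": 0,"fingers": 1}], squeeze=12)

```text
time: 9.0
tool_pos: [0.6035, 0.1346, 0.0598]
tcp_rot: [180.0, -0.0, 86.4]
wrist_force: [-3.1, -0.4, -1.3]
width: 0.0411
```

```bash
python3 - <<'E'
from h import *
st=robot.observe(); print(st['tool_pos'],st['tcp_rot'],st['width'],st['wrist_force'])
im=robot.grab_frame('wrist'); save('f_wrist',im)
im=robot.grab_frame('scene'); save('f_scene',im,(130,260,200,380))
E
```

```text
[0.60350858 0.13464743 0.05975945] [ 1.79981580e+02 -6.31725900e-04  8.64330117e+01] 0.04110768376079414 [-3.06457237 -0.3594711  -1.26757506]
```

View pics/f_scene.png

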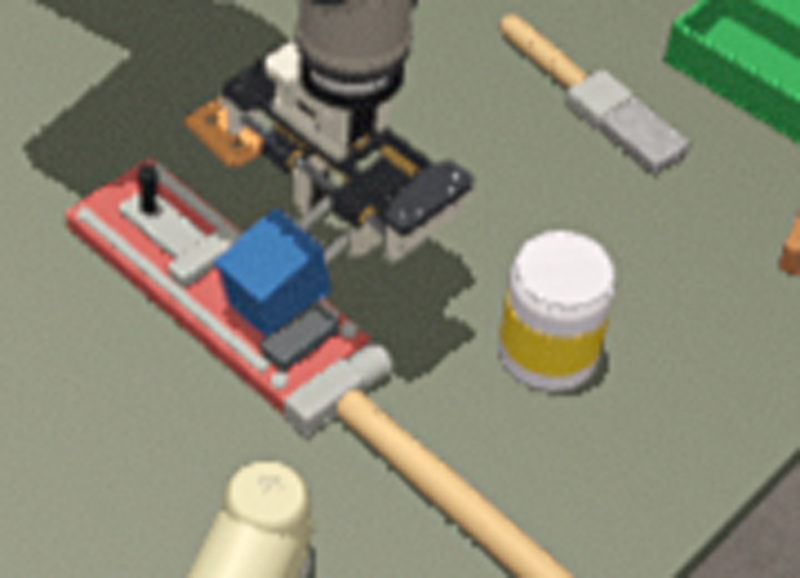

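>>> carry_out(targets=[{"offset": [-5,-1,-6],"spin": 0,"fingers": 1},{"offset": [-5,-1,-6],"spin": 0,"fingers": 1},{"offset": [-5,-1,-6],"spin": 0,"fingers": 1},{"offset": [-5,0,-6],"spin": 0,"fingers": 1},{"offset": [-5,0,-6],"spin": 0,"fingers": 1},{"offset": [-5,0,-6],"spin": 0,"fingers": 1},{"offset": [-5,0,-6],"spin": 0,"fingers": 1},{"offset": [0,0,0],"spin": 0,"fingers": 1}])

```text
time: 9.77
tool_pos: [0.5989, 0.0988, 0.1021]
tcp_rot: [179.9, 0.0, 86.4]
wrist_force: [-0.2, 1.1, 0.1]
width: 0.0412
```

```bash
python3 - <<'E'
from h import *
st=robot.observe(); print(st['tool_pos'],st['tcp_rot'],st['width'],st['wrist_force'])
im=robot.grab_frame('wrist'); save('g_wrist',im)
im=robot.grab_frame('scene'); save('g_scene',im,(130,260,200,380))
E
```

```text
[0.5988674  0.09878714 0.10214123] [1.79900192e+02 7.54460920e-03 8.63854237e+01] 0.04116919273852947 [-0.15034589  1.09377066  0.13890003]
```

View pics/g_scene.png

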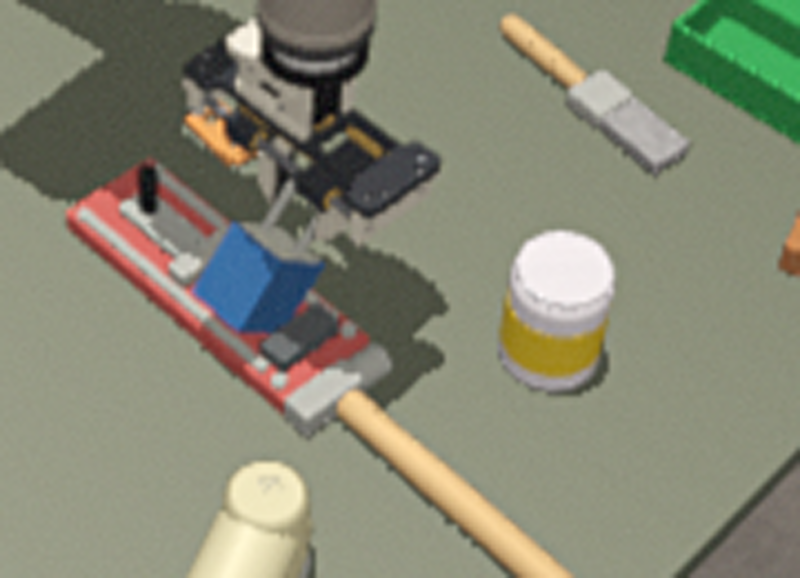

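View pics/g_wrist.png

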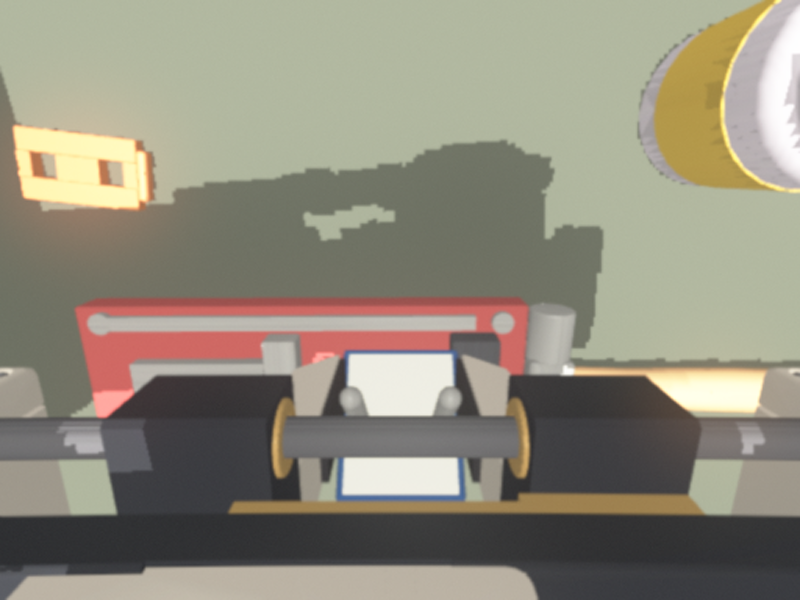

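>>> carry_out(targets=[{"offset": [-5,0,-6],"spin": 0,"fingers": 1},{"offset": [-5,0,-6],"spin": 0,"fingers": 1},{"offset": [-5,0,-6],"spin": 0,"fingers": 1},{"offset": [-5,0,-6],"spin": 0,"fingers": 1},{"offset": [-5,0,-6],"spin": 0,"fingers": 1},{"offset": [-5,0,-6],"spin": 0,"fingers": 1},{"offset": [-5,0,-6],"spin": 0,"fingers": 1},{"offset": [0,0,0],"spin": 0,"fingers": 1},{"offset": [0,0,0],"spin": 0,"fingers": 1}])

```text
time: 10.62
tool_pos: [0.5964, 0.0647, 0.1432]
tcp_rot: [179.9, -0.0, 86.4]
wrist_force: [-0.4, 0.0, -3.9]
width: 0.0412
```

```bash
python3 - <<'E'
from h import *
st=robot.observe(); print(st['tool_pos'],st['tcp_rot'],st['width'],st['wrist_force'])
im=robot.grab_frame('wrist'); save('h_wrist',im)
im=robot.grab_frame('scene'); save('h_scene',im,(130,260,200,380))
E
```

```text
[0.59636605 0.06470046 0.14318912] [ 1.79944754e+02 -5.52975357e-03  8.64100289e+01] 0.04122528796012435 [-0.38688437  0.03135166 -3.90856557]
```

View pics/h_scene.png

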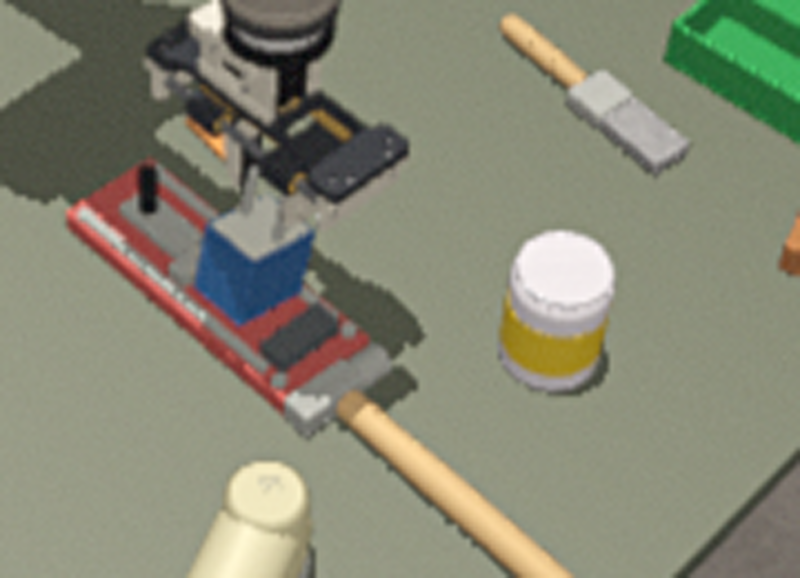

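View pics/h_wrist.png

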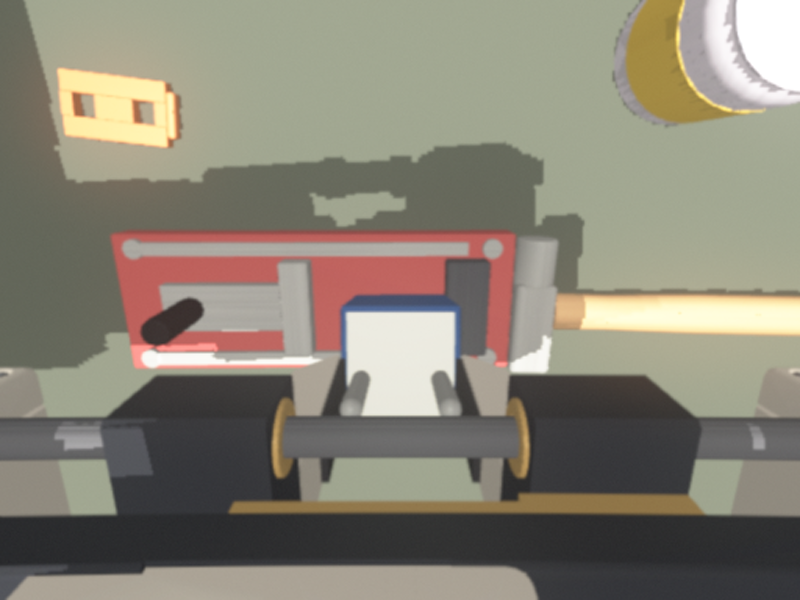

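>>> carry_out(targets=[{"offset": [-4,0.5,0],"spin": 0,"fingers": 1},{"offset": [0,0,10],"spin": 0,"fingers": 1},{"offset": [0,0,10],"spin": 0,"fingers": 1},{"offset": [0,0,10],"spin": 0,"fingers": 1},{"offset": [0,0,4],"spin": 0,"fingers": 1},{"offset": [0,0,0],"spin": 0,"fingers": 1},{"offset": [0,0,0],"spin": 0,"fingers": 1}])

```text
time: 11.3
tool_pos: [0.5964, 0.0608, 0.1083]
tcp_rot: [-180.0, 0.0, 86.4]
wrist_force: [-0.4, -1.3, -0.6]
width: 0.0417
```

```bash
python3 - <<'E'
from h import *
st=robot.observe(); print(st['tool_pos'],st['tcp_rot'],st['width'],st['wrist_force'])
im=robot.grab_frame('wrist'); save('i_wrist',im)
im=robot.grab_frame('scene'); save('i_scene',im,(130,260,200,380))
E
```

```text
[0.59639648 0.06084839 0.1082567 ] [-1.79990410e+02  1.90138912e-02  8.64461190e+01] 0.04168910650062366 [-0.41912912 -1.29080451 -0.59636507]
```

View pics/i_wrist.png

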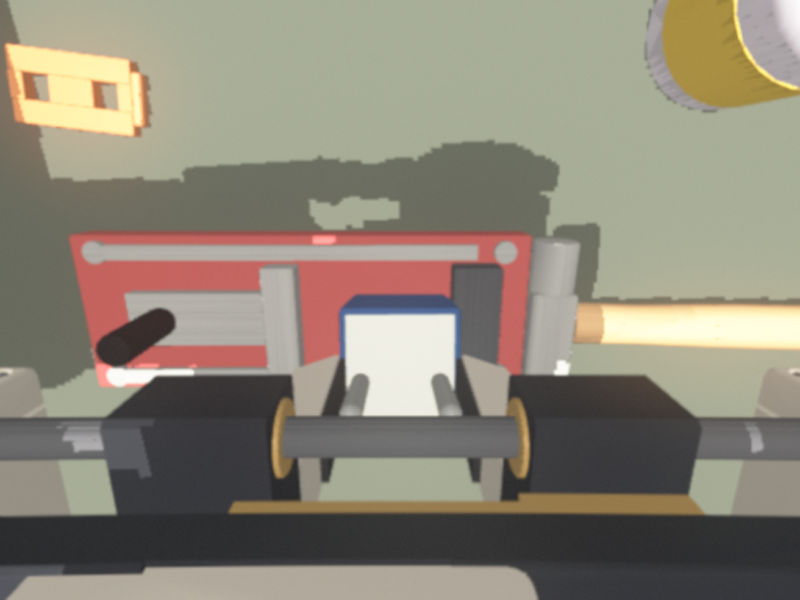

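View pics/i_scene.png

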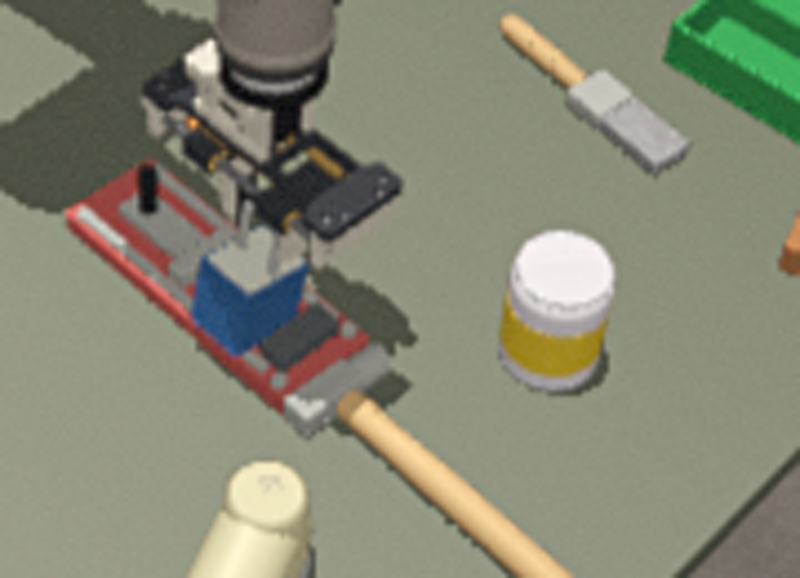

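```bash
python3 - <<'E'
from h import *
np.set_printoptions(precision=1,suppress=True)
c=cam('wrist'); o=np.array([.5964,.0608]); R=Ro.from_euler('z',-3.55,degrees=True).as_matrix()
for tilt in (0,-8,-15):
  # rotate block about B (posts at height) : B at origin (0,0,0), block local y'->
  Rt=Ro.from_euler('x',tilt,degrees=True).as_matrix()
  B=np.array([o[0],o[1],.122])
  L=np.array([[-26,32,-32],[26,32,-32],[-26,32,-96],[26,32,-96],[-26,-32,-32],[-26,-32,-96],[-17,0,-32],[-17,0,12]])/1000
  print(tilt,(proj(c,B+(L@Rt.T)@R.T)*1.5625)[:,::-1].tolist())
E
```

```text
0 [[331.5024984656168, 290.0323604692894], [460.7394546876976, 289.8843956708511], [348.6068698176153, 259.7734553652297], [445.3898019807861, 259.66744545964696], [337.77682859985407, 430.17839110055024], [352.293659144542, 369.1399209542635], [356.147257642936, 363.3134577513233], [343.8522779220304, 417.9650279994288]]
-8 [[333.4501166012088, 298.629192928762], [459.01862425629946, 298.48328766181123], [350.125117098683, 282.95431768320555], [444.08479263798546, 282.8475521182634], [336.7028893607799, 444.6506255917645], [352.0415762759617, 393.9843826271338], [356.3737011566251, 373.28945100444724], [343.71619796489256, 413.2550565622321]]
-15 [[334.9233900474168, 307.14195807972], [457.7213399981839, 306.99724850517305], [351.10872608965667, 303.45557896798204], [443.25149541577764, 303.347607136313], [335.5363094968655, 457.20232452849024], [351.51575340635696, 416.19451889867423], [356.4562892341979, 382.3277253024532], [343.66780084235813, 408.89306041981365]]
```

>>> carry_out(targets=[{"offset": [0,0,1],"spin": 0,"fingers": 1},{"offset": [0,0,1],"spin": 0,"fingers": 1},{"offset": [0,0,1],"spin": 0,"fingers": 1},{"offset": [0,0,0],"spin": 0,"fingers": 1},{"offset": [0,0,0],"spin": 0,"fingers": 1}])

```text
time: 11.82
tool_pos: [0.597, 0.0606, 0.1078]
tcp_rot: [179.8, 0.0, 86.5]
wrist_force: [-4.4, -3.2, 12.2]
width: 0.0413
```

```bash
python3 - <<'E'
from h import *
st=robot.observe(); print(st['tool_pos'],st['tcp_rot'],st['width'],st['wrist_force'])
im=robot.grab_frame('wrist'); save('j_wrist',im)
E
```

```text
[0.59703039 0.06057299 0.10780272] [1.79847697e+02 4.49633170e-02 8.64553520e+01] 0.0413021201090486 [-4.38913303 -3.17608262 12.23068953]
```

View pics/j_wrist.png

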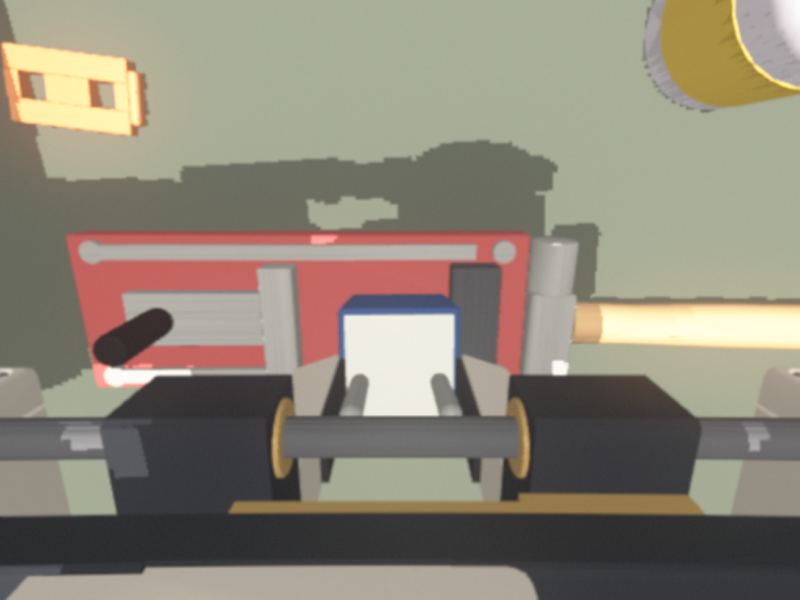

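```bash
python3 - <<'E'
from h import *
np.set_printoptions(precision=4,suppress=True)
c=cam('wrist'); f=lambda u,v,z:onz(c,(v*.64-.35,u*.64-.35),z)
print(f(400,313,.084),f(400,296,.02),f(343,313,.084),f(458,313,.084))
print('post tip?',f(358,380,.084),f(440,380,.084))
save('j_crop',robot.grab_frame('wrist'),(170,280,190,330))
E
```

```text
[0.5997 0.0811 0.084 ] [0.5992 0.0708 0.02  ] [0.5758 0.0826 0.084 ] [0.6241 0.0795 0.084 ]
post tip? [0.5793 0.0514 0.084 ] [0.6154 0.049  0.084 ]
```

View pics/j_crop.png

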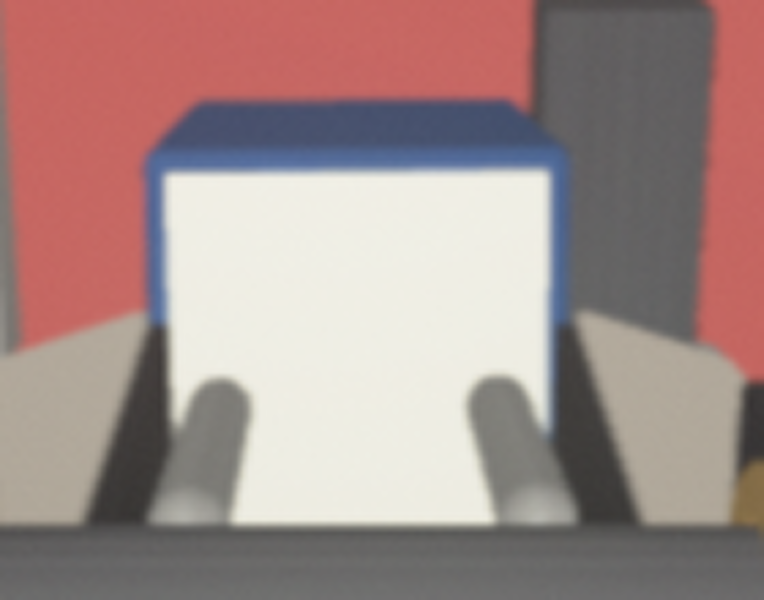

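>>> carry_out(targets=[{"offset": [0,0,-6],"spin": 0,"fingers": 1},{"offset": [11,0,0],"spin": 0,"fingers": 1},{"offset": [11,0,0],"spin": 0,"fingers": 1},{"offset": [0,0,3],"spin": 0,"fingers": 1},{"offset": [0,0,2],"spin": 0,"fingers": 1},{"offset": [-4,0,0],"spin": 0,"fingers": 1},{"offset": [-4,0,0],"spin": 0,"fingers": 1},{"offset": [-4,0,0.5],"spin": 0,"fingers": 1},{"offset": [-4,0,0.5],"spin": 0,"fingers": 1},{"offset": [-4,0,0.5],"spin": 0,"fingers": 1},{"offset": [-2,0,0.5],"spin": 0,"fingers": 1},{"offset": [0,0,0],"spin": 0,"fingers": 1}], squeeze=8)

```text
time: 12.92
tool_pos: [0.5964, 0.0602, 0.1046]
tcp_rot: [-180.0, 0.0, 86.4]
wrist_force: [-0.8, -0.1, -2.6]
width: 0.0414
```

```bash
python3 - <<'E'
from h import *
np.set_printoptions(precision=4,suppress=True)
st=robot.observe(); print(st['tool_pos'],st['tcp_rot'],st['width'],st['wrist_force'])
im=robot.grab_frame('wrist'); save('k_crop',im,(170,280,190,330))
E
```

```text
[0.5964 0.0602 0.1046] [-179.9933    0.0137   86.3953] 0.04138476235744869 [-0.8048 -0.0748 -2.6143]
```

View pics/k_crop.png

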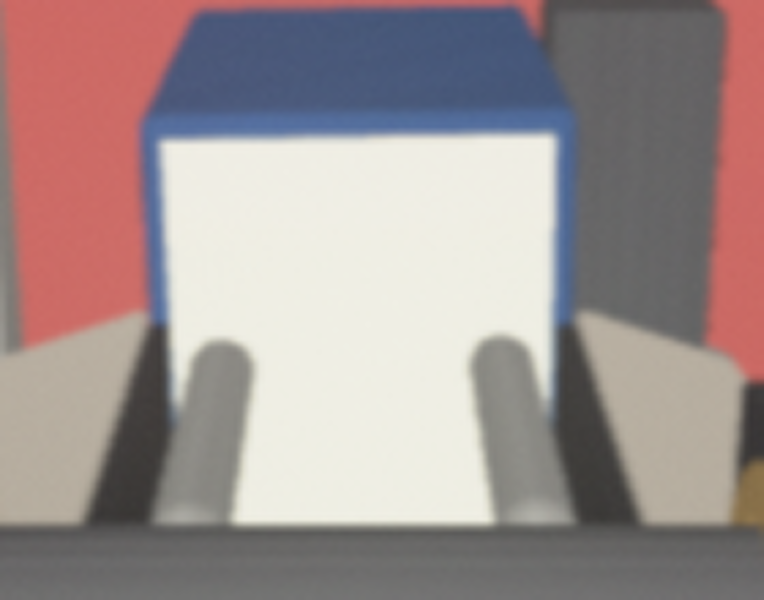

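```bash
python3 - <<'E'
from h import *
np.set_printoptions(precision=4,suppress=True)
c=cam('wrist'); f=lambda u,v,z:onz(c,(170+v/5.457-.4,190+u/5.457-.4),z)
print(f(145,113,.084),f(575,110,.084),f(195,12,.02),f(520,10,.02))
print(f(222,340+15,.084),f(500,335+15,.084))
print('jaw face', f(548,10,.036))
E
```

```text
[0.5743 0.0901 0.084 ] [0.6247 0.0872 0.084 ] [0.5736 0.0886 0.02  ] [0.6243 0.0857 0.02  ]
[0.5806 0.0587 0.084 ] [0.6147 0.0572 0.084 ]
jaw face [0.627  0.0889 0.036 ]
```

>>> carry_out(targets=[{"offset": [2.5,0,0],"spin": 0,"fingers": 1},{"offset": [2,0,0],"spin": 0,"fingers": 1},{"offset": [0,0,1],"spin": 0,"fingers": 1},{"offset": [0,0,0.5],"spin": 0,"fingers": 1},{"offset": [0,0,0],"spin": 0,"fingers": 1},{"offset": [0,0,0],"spin": 0,"fingers": 1}])

```text
time: 13.47
tool_pos: [0.5974, 0.0651, 0.1053]
tcp_rot: [179.8, 0.1, 86.5]
wrist_force: [-4.1, -3.2, 10.2]
width: 0.0418
```

```bash
python3 - <<'E'
from h import *
np.set_printoptions(precision=4,suppress=True)
st=robot.observe(); print(st['tool_pos'],st['tcp_rot'],st['width'],st['wrist_force'])
im=robot.grab_frame('wrist'); save('l_crop',im,(150,280,160,330))
E
```

```text
[0.5974 0.0651 0.1053] [179.8388   0.0675  86.4711] 0.041788959050085374 [-4.1008 -3.1881 10.1874]
```

View pics/l_crop.png

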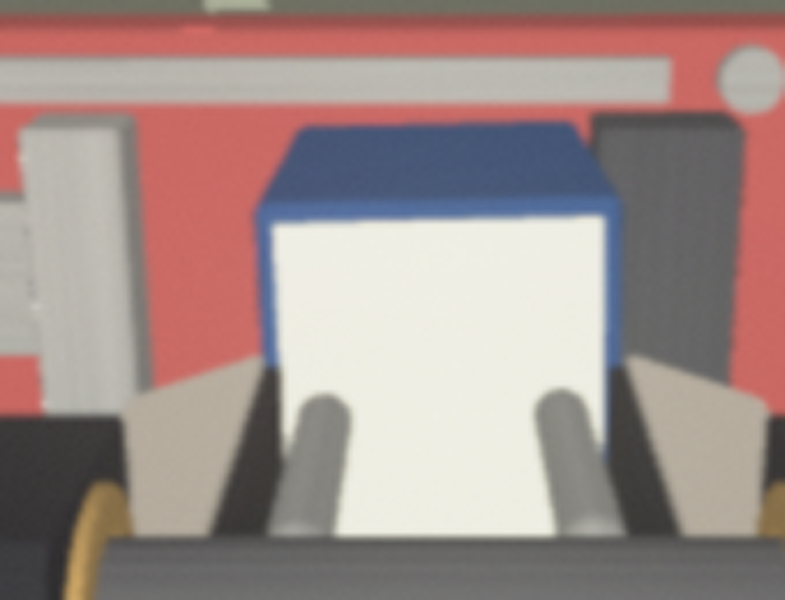

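>>> carry_out(targets=[{"offset": [0,0,-0.5],"spin": 0,"fingers": 1},{"offset": [0,0,0],"spin": 0,"fingers": -0.4},{"offset": [0,0,0],"spin": 0,"fingers": -0.4},{"offset": [0,0,0],"spin": 0,"fingers": -0.4},{"offset": [0,0,-30],"spin": 0,"fingers": -0.4},{"offset": [0,0,-35],"spin": 0,"fingers": -0.4},{"offset": [0,0,-35],"spin": 0,"fingers": -0.4},{"offset": [-25,0,0],"spin": 0,"fingers": -0.4},{"offset": [-25,0,0],"spin": 0,"fingers": -0.4},{"offset": [0,0,0],"spin": 0,"fingers": -0.4},{"offset": [0,0,0],"spin": 0,"fingers": -0.4}])

```text
time: 14.43
tool_pos: [0.5935, 0.0149, 0.2036]
tcp_rot: [-180.0, -0.0, 86.3]
wrist_force: [0.1, 0.9, -0.2]
width: 0.0643
```

```bash
python3 - <<'E'
from h import *
np.set_printoptions(precision=4,suppress=True)
st=robot.observe(); print(st['tool_pos'],st['tcp_rot'],st['width'],st['wrist_force'])
im=robot.grab_frame('wrist'); save('m_wrist',im);save('m_crop',im,(75,205,110,340)); np.save('m.npy',im)
E
```

```text
[0.5935 0.0149 0.2036] [-179.9934   -0.0125   86.3389] 0.06427036475525304 [ 0.0531  0.9    -0.201 ]
```

View pics/m_crop.png

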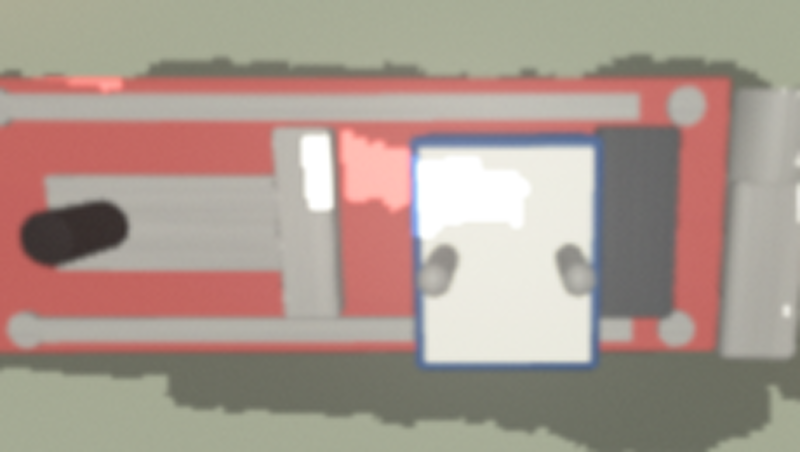

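```bash
cat > meas.py <<'E'
from h import *
np.set_printoptions(precision=4,suppress=True)
E
python3 - <<'E'
from meas import *
c=cam('wrist'); f=lambda u,v,z:onz(c,(75+v/3.478-.35,110+u/3.478-.35),z)
Q=[f(412,138,.084),f(600,135,.084),f(597,366,.084),f(418,368,.084)]
for q in Q: print(q)
b=np.mean(Q,0); print('block',b)
J=[f(678,127,.036),f(672,317,.036)]; print('fixed jaw',J,np.mean(J,0))
S=[f(273,128,.036),f(283,318,.036)]; print('slide',S,np.mean(S,0))
S2=[f(597,127,.036)];print(S2)
print('base y edges at', f(450,78,.02), f(300,350,.02),f(730,78,.02),f(716,350,.02))
e=np.array([np.cos(np.radians(-3.55)),np.sin(np.radians(-3.55)),0]);n=np.array([-e[1],e[0],0])
print('y comps: block',b@n,[q@n for q in Q],'jaws',[np.round(j@n,4) for j in J+S], 'base',f(450,78,.02)@n,f(300,350,.02)@n,f(730,78,.02)@n,f(716,350,.02)@n)
print('x comps', b@e, [j@e for j in J+S2])
t=[f(435,278,.128),f(580,278,.128)]; bs=[f(446,258,.084),f(568,258,.084)]
print('tips',t,np.mean(t,0)@n,'bases',bs,np.mean(bs,0)@n)
E
```

```text
[0.5742 0.0901 0.084 ]
[0.6239 0.0877 0.084 ]
[0.6207 0.0251 0.084 ]
[0.5702 0.0278 0.084 ]
block [0.5972 0.0577 0.084 ]
fixed jaw [array([0.6521, 0.0875, 0.036 ]), array([0.6493, 0.0282, 0.036 ])] [0.6507 0.0578 0.036 ]
slide [array([0.5272, 0.0952, 0.036 ]), array([0.5226, 0.0359, 0.036 ])] [0.5249 0.0655 0.036 ]
[array([0.6272, 0.0892, 0.036 ])]
base y edges at [0.5821 0.1069 0.02  ] [0.5232 0.0216 0.02  ] [0.6715 0.1011 0.02  ] [0.6667 0.0124 0.02  ]
y comps: block 0.09457232276573013 [np.float64(0.1255324812664932), np.float64(0.12619917041888667), np.float64(0.0635167157745675), np.float64(0.06304092360297318)] jaws [np.float64(0.1277), np.float64(0.0683), np.float64(0.1276), np.float64(0.0682)] base 0.14278359142208125 0.053967214573692655 0.1425026604446778 0.053670973049782286
x comps 0.592517941398397 [np.float64(0.6454631468629943), np.float64(0.6463208091049714), np.float64(0.620438689731431)]
tips [array([0.5807, 0.0593, 0.128 ]), array([0.6143, 0.0572, 0.128 ])] 0.09511157489521363 bases [array([0.5806, 0.0581, 0.084 ]), array([0.6139, 0.056 , 0.084 ])] 0.09393244216048804
```

>>> carry_out(targets=[{"offset": [22,0.5,0],"spin": 0.12,"fingers": -1},{"offset": [19,-2.5,0],"spin": 0.12,"fingers": -1},{"offset": [2,0,0],"spin": 0.12,"fingers": -1},{"offset": [0,0,0],"spin": 0.12,"fingers": -1},{"offset": [0,0,0],"spin": 0.12,"fingers": -1},{"offset": [0,0,0],"spin": 0.12,"fingers": -1},{"offset": [0,0,0],"spin": 0.12,"fingers": -1},{"offset": [0,0,0],"spin": 0.12,"fingers": -1},{"offset": [0,0,0],"spin": 0.12,"fingers": -1},{"offset": [0,0,0],"spin": 0.12,"fingers": -1},{"offset": [0,0,0],"spin": 0.12,"fingers": -1},{"offset": [0,0,0],"spin": 0.12,"fingers": -1}])

```text
time: 15.48
tool_pos: [0.5969, 0.0599, 0.2032]
tcp_rot: [-180.0, 0.0, 3.7]
wrist_force: [0.7, 0.9, 0.1]
width: 0.0917
```

>>> carry_out(targets=[{"offset": [0,0,0],"spin": 0.124,"fingers": -1},{"offset": [0,0,0],"spin": 0,"fingers": -1},{"offset": [0,0,0],"spin": 0,"fingers": -1}])

```text
time: 15.73
tool_pos: [0.5969, 0.0595, 0.2033]
tcp_rot: [-180.0, 0.0, -2.9]
wrist_force: [-0.5, 0.3, 0.1]
width: 0.0918
```

>>> carry_out(targets=[{"offset": [0,2,33],"spin": 0.011,"fingers": -1},{"offset": [0,0,35],"spin": 0,"fingers": -1},{"offset": [0,0,35],"spin": 0,"fingers": -1},{"offset": [0,0,30],"spin": 0,"fingers": -1},{"offset": [0,0,0],"spin": 0,"fingers": -1},{"offset": [0,0,0],"spin": 0,"fingers": 0.4},{"offset": [0,0,0],"spin": 0,"fingers": 0.4},{"offset": [0,0,0],"spin": 0,"fingers": 0.4},{"offset": [0,0,0],"spin": 0,"fingers": 0.4},{"offset": [0,0,0],"spin": 0,"fingers": 0.4}], squeeze=8)

```text
time: 16.57
tool_pos: [0.5979, 0.0563, 0.0726]
tcp_rot: [180.0, -0.2, -3.8]
wrist_force: [0.3, 0.8, 5.8]
width: 0.0637
```

```bash
python3 - <<'E'
from meas import *
st=robot.observe(); print(st['tool_pos'],st['tcp_rot'],st['width'],st['wrist_force'])
im=robot.grab_frame('wrist'); save('n_wrist',im)
E
```

```text
[0.5979 0.0563 0.0726] [179.9744  -0.1888  -3.7586] 0.0636772167209811 [0.258  0.8035 5.8486]
```

View pics/n_wrist.png

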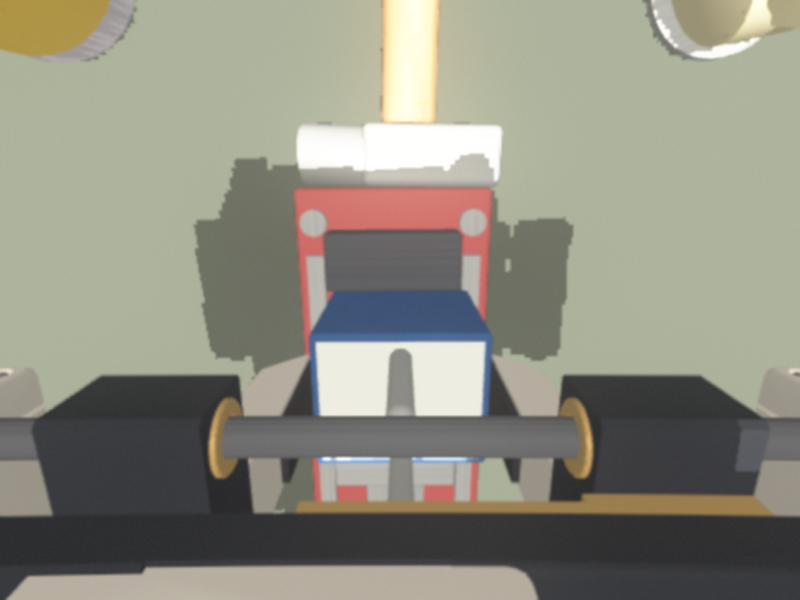

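>>> carry_out(targets=[{"offset": [0,-1.6,0],"spin": 0,"fingers": 0.4},{"offset": [0,-1.7,0],"spin": 0,"fingers": 0.4},{"offset": [0,0,0],"spin": 0,"fingers": 0.4},{"offset": [0,0,0],"spin": 0,"fingers": 0.4}])

```text
time: 16.95
tool_pos: [0.5983, 0.0586, 0.0726]
tcp_rot: [179.9, -0.2, -3.8]
wrist_force: [-0.1, -5.2, 7.1]
width: 0.0635
```

```bash
python3 - <<'E'
from meas import *
st=robot.observe(); print(st['tool_pos'],st['tcp_rot'],st['width'],st['wrist_force'])
im=robot.grab_frame('wrist'); save('o_crop',im,(110,310,180,330))
E
```

```text
[0.5983 0.0586 0.0726] [179.9006  -0.2012  -3.777 ] 0.06352932309468744 [-0.1051 -5.2042  7.0646]
```

View pics/o_crop.png

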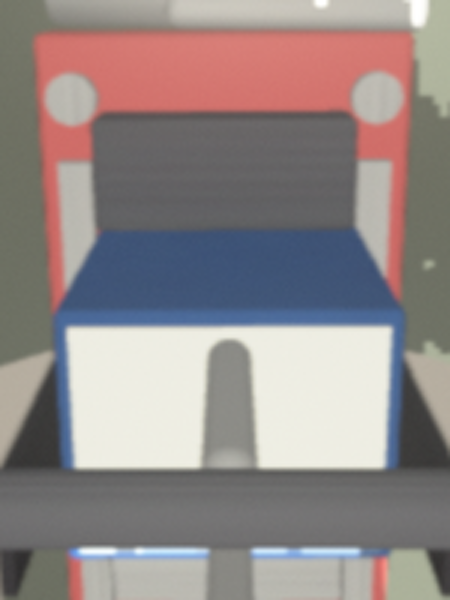

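>>> carry_out(targets=[{"offset": [0,-1.2,0],"spin": 0,"fingers": 0.4},{"offset": [0,0,0],"spin": 0,"fingers": 0.4},{"offset": [0,0,0],"spin": 0,"fingers": 0.4}])

```text
time: 17.25
tool_pos: [0.5984, 0.0596, 0.0726]
tcp_rot: [179.9, -0.2, -3.8]
wrist_force: [-0.3, -6.1, 6.9]
width: 0.064
```

```bash
python3 - <<'E'
from meas import *
st=robot.observe(); print(st['tool_pos'],st['tcp_rot'],st['width'],st['wrist_force'])
im=robot.grab_frame('wrist'); save('p_crop',im,(110,310,180,330))
E
```

```text
[0.5984 0.0596 0.0726] [179.8873  -0.2048  -3.7841] 0.06396249462108526 [-0.2807 -6.1465  6.8799]
```

View pics/p_crop.png

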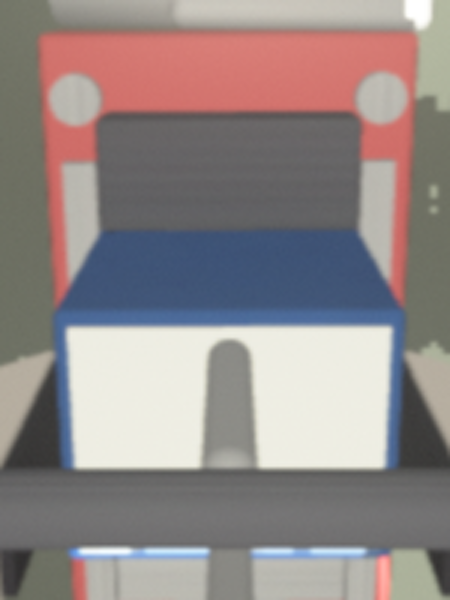

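>>> carry_out(targets=[{"offset": [0,0,0],"spin": 0,"fingers": -0.8},{"offset": [0,0,0],"spin": 0,"fingers": -0.8},{"offset": [0,0,-30],"spin": 0,"fingers": -0.8},{"offset": [0,0,-35],"spin": 0,"fingers": 1},{"offset": [-20,0,-35],"spin": 0,"fingers": 1},{"offset": [-38,0,0],"spin": 0,"fingers": 1},{"offset": [-38,0,0],"spin": 0,"fingers": 1},{"offset": [-38,0,0],"spin": 0,"fingers": 1},{"offset": [-22,0,0],"spin": 0,"fingers": 1},{"offset": [0,0,0],"spin": 0,"fingers": 1},{"offset": [0,0,0],"spin": 0,"fingers": 1}])

```text
time: 18.22
tool_pos: [0.4412, 0.0717, 0.1713]
tcp_rot: [-180.0, -0.1, -3.8]
wrist_force: [0.7, 0.9, -0.1]
width: 0.0338
```

```bash
python3 - <<'E'
from meas import *
st=robot.observe(); print(st['tool_pos'],st['tcp_rot'],st['width'],st['wrist_force'])
im=robot.grab_frame('wrist'); save('q_wrist',im)
E
```

```text
[0.4412 0.0717 0.1713] [-179.9858   -0.0718   -3.7626] 0.03377800009398673 [ 0.7376  0.8959 -0.0734]
```

View pics/q_wrist.png

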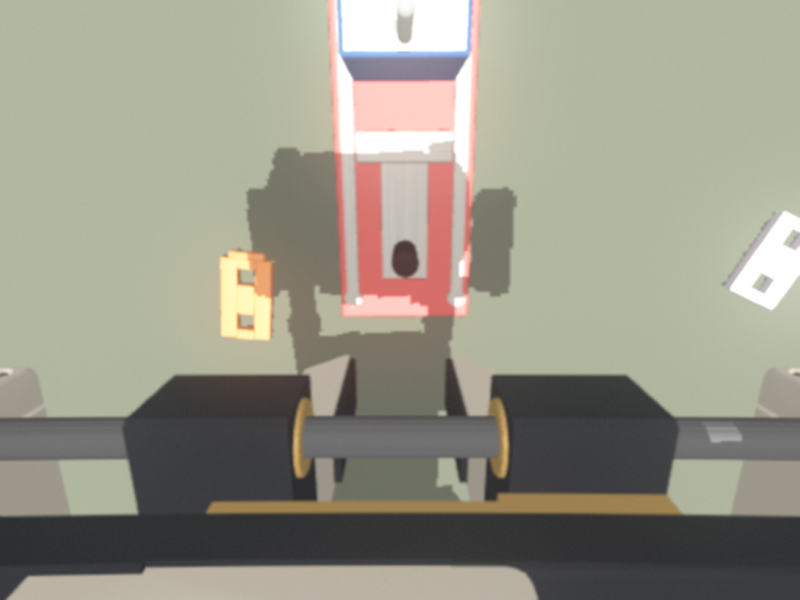

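>>> carry_out(targets=[{"offset": [0,-0.5,30],"spin": 0,"fingers": 1},{"offset": [0,0,35],"spin": 0,"fingers": 1},{"offset": [0,0,35],"spin": 0,"fingers": 1},{"offset": [0,0,33],"spin": 0,"fingers": 1},{"offset": [8,0,0],"spin": 0,"fingers": 1},{"offset": [10,0,0],"spin": 0,"fingers": 1},{"offset": [10,0,0],"spin": 0,"fingers": 1},{"offset": [6,0,0],"spin": 0,"fingers": 1},{"offset": [0,0,0],"spin": 0,"fingers": 1}], squeeze=20)

```text
time: 19.02
tool_pos: [0.4764, 0.0695, 0.0379]
tcp_rot: [180.0, 0.1, -3.8]
wrist_force: [-3.2, -0.4, -2.3]
width: 0.0002
```

>>> carry_out(targets=[{"offset": [3,0,0],"spin": 0,"fingers": 1},{"offset": [2,0,0],"spin": 0,"fingers": 1},{"offset": [0,0,0],"spin": 0,"fingers": 1},{"offset": [0,0,0],"spin": 0,"fingers": 1}])

```text
time: 19.35
tool_pos: [0.4794, 0.0693, 0.0379]
tcp_rot: [180.0, 0.2, -3.8]
wrist_force: [-6.4, -0.9, -3.1]
width: 0.0004
```

>>> carry_out(targets=[{"offset": [2,0,0],"spin": 0,"fingers": 1},{"offset": [2,0,0],"spin": 0,"fingers": 1},{"offset": [0,0,0],"spin": 0,"fingers": 1},{"offset": [0,0,0],"spin": 0,"fingers": 1}])

```text
time: 19.68
tool_pos: [0.4795, 0.0693, 0.0378]
tcp_rot: [180.0, 0.7, -3.8]
wrist_force: [-18.2, -0.0, 8.6]
width: 0.0003
```

>>> carry_out(targets=[{"offset": [2,0,0],"spin": 0,"fingers": 1},{"offset": [1,0,0],"spin": 0,"fingers": 1},{"offset": [0,0,0],"spin": 0,"fingers": 1},{"offset": [0,0,0],"spin": 0,"fingers": 1}])

```text
time: 20.02
tool_pos: [0.4795, 0.0693, 0.0377]
tcp_rot: [179.9, 1.0, -3.8]
wrist_force: [-28.0, -0.5, 17.4]
width: 0.0004
```

>>> carry_out(targets=[{"offset": [-15,0,0],"spin": 0,"fingers": 1},{"offset": [-10,0,0],"spin": 0,"fingers": 0},{"offset": [0,0,-38],"spin": 0,"fingers": 0},{"offset": [0,0,-38],"spin": 0,"fingers": 0},{"offset": [0,0,-38],"spin": 0,"fingers": 0},{"offset": [0,0,-38],"spin": 0,"fingers": 0},{"offset": [30,0,-25],"spin": 0,"fingers": 0},{"offset": [35,0,0],"spin": 0,"fingers": 0},{"offset": [35,0,0],"spin": 0,"fingers": 0},{"offset": [0,0,0],"spin": 0,"fingers": 0},{"offset": [0,0,0],"spin": 0,"fingers": 0}])

```text
time: 20.93
tool_pos: [0.5641, 0.0636, 0.2154]
tcp_rot: [-180.0, -0.1, -3.8]
wrist_force: [-0.3, -0.5, 0.3]
width: 0.0461
```

```bash
python3 - <<'E'
from meas import *
st=robot.observe(); print(st['tool_pos'],st['tcp_rot'],st['width'],st['wrist_force'])
im=robot.grab_frame('wrist'); save('r_wrist',im);np.save('r.npy',im); save('r_crop',im,(20,240,170,340))
E
```

```text
[0.5641 0.0636 0.2154] [-179.9984   -0.1149   -3.8198] 0.04609869801293679 [-0.2969 -0.4541  0.2798]
```

View pics/r_wrist.png

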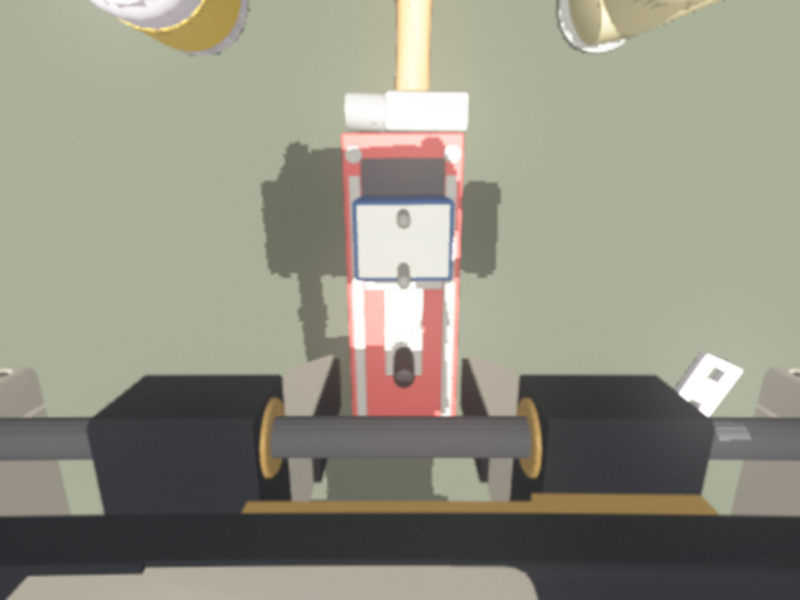

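View pics/r_crop.png

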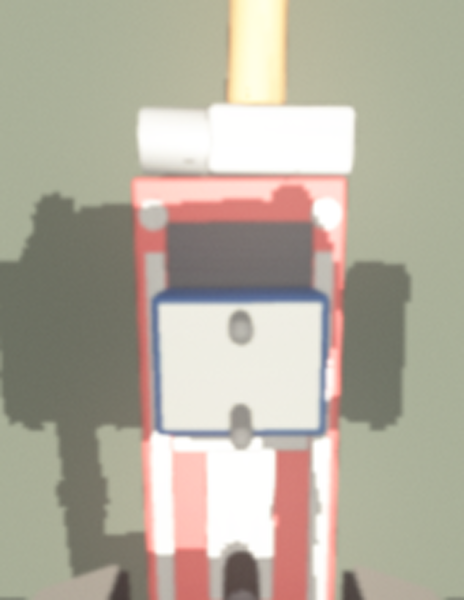

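```bash
python3 - <<'E'
from meas import *
st=robot.observe()
c=cam('wrist',st); f=lambda u,v,z:onz(c,(20+v/2.727-.3,170+u/2.727-.3),z)
e=np.array([np.cos(np.radians(-3.55)),np.sin(np.radians(-3.55)),0]);n=np.array([-e[1],e[0],0])
Q=[f(155,297,.084),f(330,294,.084),f(325,434,.084),f(157,434,.084)]
for q in Q: print(q, q@e,q@n)
print('block',np.mean(Q,0),np.mean(Q,0)@n)
J=[f(167,235,.036),f(313,235,.036)]; print('jaw',[j@n for j in J],(J[0]@n+J[1]@n)/2)
print('base',f(133,180,.02)@n,f(346,180,.02)@n)
t=[f(241,327,.128),f(241,436,.128)]; print('tips',t,[x@n for x in t]); 
E
```

```text
[0.6252 0.0893 0.084 ] 0.6184797070987835 0.12780229153375214
[0.622  0.0269 0.084 ] 0.6191799219855488 0.0654017296610061
[0.571  0.0305 0.084 ] 0.5680365907350744 0.06577521827420629
[0.5753 0.0934 0.084 ] 0.5683848777076556 0.12879168447863834
block [0.5984 0.06   0.084 ] 0.09694273098690072
jaw [np.float64(0.1267761351683608), np.float64(0.06740662678409884)] 0.09709138097622982
base 0.14158454123880265 0.052650783763616954
tips [array([0.617 , 0.0594, 0.128 ]), array([0.5828, 0.0616, 0.128 ])] [np.float64(0.09747931602424878), np.float64(0.09759034111460121)]
```

>>> carry_out(targets=[{"offset": [-30,-13,0],"spin": 0,"fingers": -0.4},{"offset": [-30,-13,0],"spin": 0,"fingers": -0.4},{"offset": [-30,-13,0],"spin": 0,"fingers": -0.4},{"offset": [-30,-13,0],"spin": 0,"fingers": -0.4},{"offset": [-29,-14,0],"spin": 0,"fingers": -0.4},{"offset": [0,0,0],"spin": 0,"fingers": -0.4},{"offset": [0,0,0],"spin": 0,"fingers": -0.4}])

```text
time: 21.57
tool_pos: [0.4167, 0.1402, 0.2159]
tcp_rot: [-180.0, -0.1, -3.7]
wrist_force: [0.6, -0.9, -0.0]
width: 0.064
```

```bash
python3 - <<'E'
from meas import *
st=robot.observe(); print(st['tool_pos'],st['tcp_rot'],st['width'],st['wrist_force'])
im=robot.grab_frame('wrist'); save('s_wrist',im);np.save('s.npy',im)
c=cam('wrist',st)
for nm in ('lift0_center','lift1_center'):
  for x in robot.pinpoint('wrist',nm): print(x['conf'],np.round(x['centre'],1),onz(c,x['centre'],.004))
for x in robot.silhouettes('wrist','lift0_center'):
    print(x['conf'],x['centre'],x['mask'].sum())
E
```

```text
[0.4167 0.1402 0.2159] [-179.9795   -0.1239   -3.6605] 0.06400213208257564 [ 0.5895 -0.8524 -0.0106]
0.97 [159.  220.4] [0.4375 0.1855 0.004 ]
```

View pics/s_wrist.png

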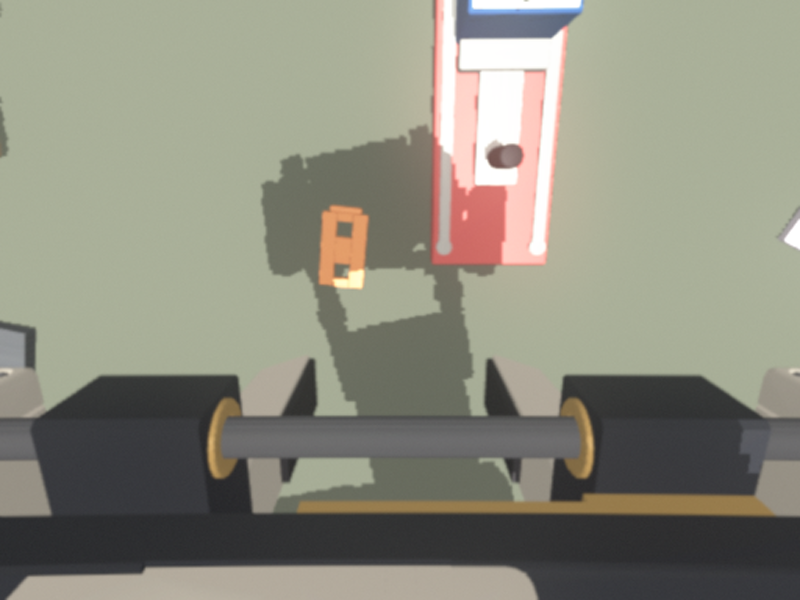

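```bash
cat > lift.py <<'E'
from meas import *
def orange(im):
    h=cv2.cvtColor(im,cv2.COLOR_RGB2HSV)
    return ((h[...,0]>=5)&(h[...,0]<=24)&(h[...,1]>90)&(h[...,2]>90)).astype(np.uint8)
def white(im):
    h=cv2.cvtColor(im,cv2.COLOR_RGB2HSV)
    return ((h[...,1]<45)&(h[...,2]>200)).astype(np.uint8)
def rect(c,m,near,z=.008):
    n,l,s,ce=cv2.connectedComponentsWithStats(m)
    k=1+np.argmin(np.hypot(ce[1:,1]-near[0],ce[1:,0]-near[1])+1e3*(s[1:,4]<150))
    mm=(l==k).astype(np.uint8); cs,hi=cv2.findContours(mm,cv2.RETR_CCOMP,cv2.CHAIN_APPROX_NONE)
    out=max((q for q,h in zip(cs,hi[0]) if h[3]<0),key=cv2.contourArea)
    W=lambda q:np.array([onz(c,(p[0][1],p[0][0]),z)[:2] for p in q])*1000
    r=cv2.minAreaRect(W(out).astype(np.float32))
    holes=[]
    for q,h in zip(cs,hi[0]):
        if h[3]>=0 and cv2.contourArea(q)>15:
            hm=np.zeros_like(mm); cv2.drawContours(hm,[q],-1,1,-1); hm&=(1-mm)
            M=cv2.moments(hm,True); holes.append((M['m01']/M['m00'],M['m10']/M['m00'],M['m00']))
    return r,holes,s[k],l==k
E
python3 - <<'E'
from lift import *
im=np.load('s.npy'); c=cam('wrist')
r,h,s,m=rect(c,orange(im),(159,220)); print(r,s,cv2.boxPoints(r)); print(h,[onz(c,x,.008) for x in h],[onz(c,x,.0) for x in h])
save('s_crop',im,(120,195,190,250))
E
```

```text
((441.6070861816406, 184.91920471191406), (37.24748611450195, 66.2727279663086), 79.84137725830078) [ 204  131   32   53 1213] [[405.7055 172.4318]
 [470.9392 160.743 ]
 [477.5087 197.4066]
 [412.2749 209.0954]]
[(146.2077922077922, 219.93506493506493, 77.0)] [array([0.4563, 0.1825, 0.008 ])] [array([0.4554, 0.1836, 0.    ])]
```

View pics/s_crop.png

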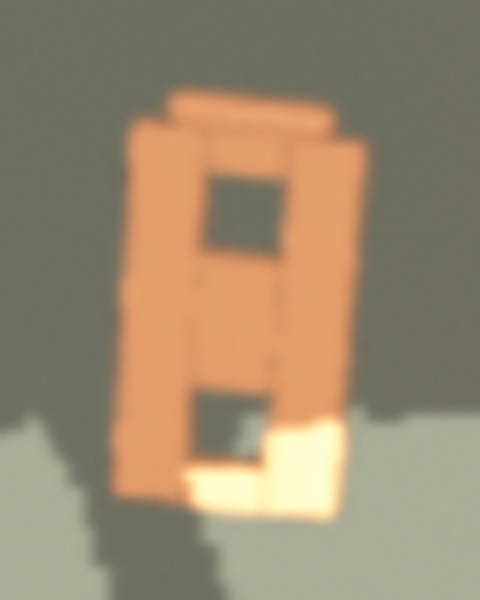

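>>> carry_out(targets=[{"offset": [0,0,0],"spin": 0.114,"fingers": -0.4},{"offset": [6,-24,20],"spin": 0,"fingers": -0.4},{"offset": [7,-24,20],"spin": 0,"fingers": -0.4},{"offset": [0,0,38],"spin": 0,"fingers": -0.4},{"offset": [0,0,38],"spin": 0,"fingers": -0.4},{"offset": [0,0,30],"spin": 0,"fingers": -0.4},{"offset": [0,0,0],"spin": 0,"fingers": -0.4},{"offset": [0,0,0],"spin": 0,"fingers": -0.4}])

```text
time: 22.43
tool_pos: [0.4392, 0.1839, 0.0678]
tcp_rot: [179.9, 0.2, -10.4]
wrist_force: [0.6, 0.2, 0.5]
width: 0.0644
```

```bash
python3 - <<'E'
from lift import *
st=robot.observe(); print(st['tool_pos'],st['tcp_rot'],st['width'],st['wrist_force'])
im=robot.grab_frame('wrist'); save('t_wrist',im)
E
```

```text
[0.4392 0.1839 0.0678] [179.9085   0.189  -10.3781] 0.06439307474355703 [0.5516 0.1959 0.4526]
```

View pics/t_wrist.png

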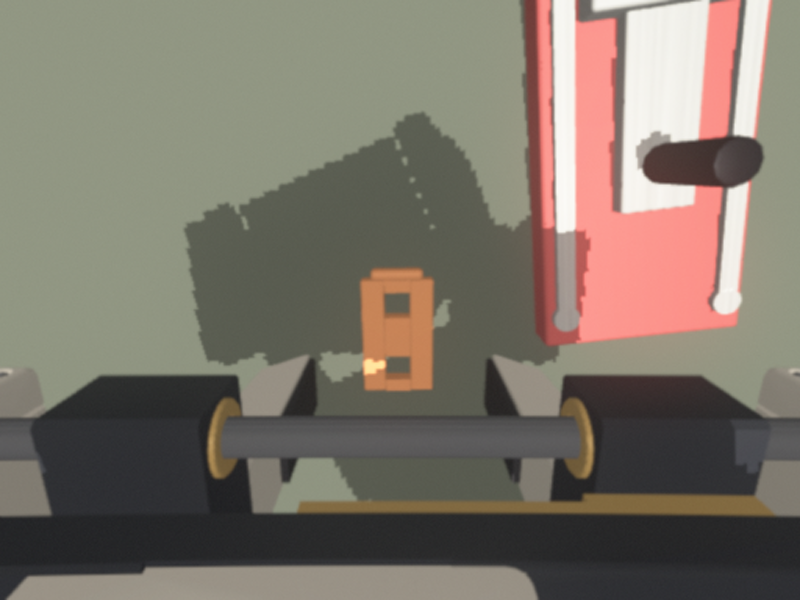

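```bash
python3 - <<'E'
from lift import *
c=cam('wrist'); f=lambda u,v,z:onz(c,(v*.64-.3,u*.64-.3),z)
P=[f(361,280,.008),f(433,280,.008),f(433,389,.008),f(363,389,.008)]
for p in P: print(p)
print(np.mean(P,0), f(398,303,.008),f(398,365,.008))
E
```

```text
[0.4704 0.1998 0.008 ]
[0.4639 0.1647 0.008 ]
[0.405  0.1743 0.008 ]
[0.4118 0.211  0.008 ]
[0.4378 0.1875 0.008 ] [0.4554 0.1839 0.008 ] [0.422  0.1901 0.008 ]
```

>>> carry_out(targets=[{"offset": [-1.8,-2,30],"spin": 0,"fingers": -0.4},{"offset": [0,0,25],"spin": 0,"fingers": -0.4},{"offset": [0,0,9.5],"spin": 0,"fingers": -0.4},{"offset": [0,0,0],"spin": 0,"fingers": -0.4},{"offset": [0,0,0],"spin": 0,"fingers": 1},{"offset": [0,0,0],"spin": 0,"fingers": 1},{"offset": [0,0,0],"spin": 0,"fingers": 1},{"offset": [0,0,0],"spin": 0,"fingers": 1},{"offset": [0,0,0],"spin": 0,"fingers": 1}], squeeze=15)

```text
time: 23.23
tool_pos: [0.4385, 0.1869, 0.005]
tcp_rot: [-180.0, -0.1, -10.3]
wrist_force: [0.1, 0.9, 1.9]
width: 0.0356
```

>>> carry_out(targets=[{"offset": [0,0,0],"spin": 0,"fingers": 0},{"offset": [0,0,2],"spin": 0,"fingers": 0},{"offset": [0,0,0],"spin": 0,"fingers": 0},{"offset": [0,0,0],"spin": 0,"fingers": 1},{"offset": [0,0,0],"spin": 0,"fingers": 1},{"offset": [0,0,0],"spin": 0,"fingers": 1},{"offset": [0,0,0],"spin": 0,"fingers": 1}])

```text
time: 23.82
tool_pos: [0.4379, 0.1867, 0.0021]
tcp_rot: [180.0, 0.0, -10.3]
wrist_force: [0.9, -0.7, 0.2]
width: 0.0357
```

>>> carry_out(targets=[{"offset": [0,0,-15],"spin": 0,"fingers": 1},{"offset": [0,0,-38],"spin": 0,"fingers": 1},{"offset": [0,0,-38],"spin": 0,"fingers": 1},{"offset": [0,0,-38],"spin": 0,"fingers": 1},{"offset": [0,0,-38],"spin": -0.118,"fingers": 1},{"offset": [28,19,0],"spin": 0,"fingers": 1},{"offset": [28,19,0],"spin": 0,"fingers": 1},{"offset": [28,19,0],"spin": 0,"fingers": 1},{"offset": [28,19,0],"spin": 0,"fingers": 1},{"offset": [28,20,0],"spin": 0,"fingers": 1},{"offset": [28,20,0],"spin": 0,"fingers": 1},{"offset": [0,0,0],"spin": 0,"fingers": 1}])

```text
time: 24.82
tool_pos: [0.6023, 0.0562, 0.1685]
tcp_rot: [179.9, -0.2, -3.8]
wrist_force: [-0.8, 0.8, -0.7]
width: 0.0357
```

>>> carry_out(targets=[{"offset": [0,0,0],"spin": 0,"fingers": 1}])

```text
time: 24.9
tool_pos: [0.5989, 0.0592, 0.1683]
tcp_rot: [180.0, 0.1, -3.7]
wrist_force: [-0.6, -0.5, -0.6]
width: 0.0357
```

```bash
python3 - <<'E'
from lift import *
st=robot.observe(); print(st['tool_pos'],st['tcp_rot'],st['width'],st['wrist_force'])
im=robot.grab_frame('wrist'); save('u_wrist',im)
E
```

```text
[0.5989 0.0592 0.1683] [179.9943   0.0693  -3.7048] 0.03570261388492332 [-0.5609 -0.5495 -0.5676]
```

View pics/u_wrist.png

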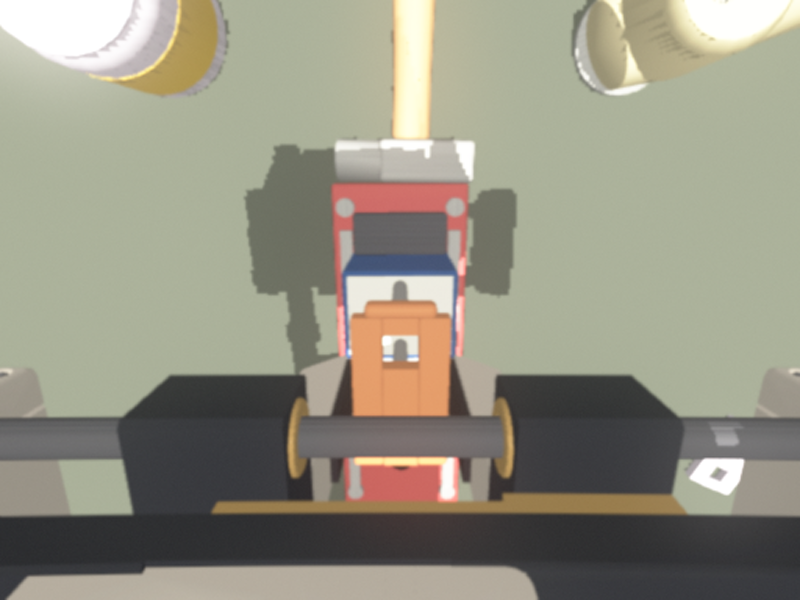

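```bash
python3 - <<'E'
from lift import *
st=robot.observe(); c=cam('wrist',st)
print(proj(c,[[.616,.0592,.128],[.616,.0592,.084]])*1.5625)
im=robot.grab_frame('wrist'); save('u_crop',im,(160,300,200,312))
f=lambda u,v,z:onz(c,(v*.64-.3,u*.64-.3),z)
print('front edge',f(352,316,.1743),f(449,316,.1743),'hole',f(401,347,.1743))
E
```

```text
[[308.3383 402.0562]
 [284.9949 401.6513]]
front edge [0.6286 0.0765 0.1743] [0.6264 0.0423 0.1743] hole [0.6158 0.06   0.1743]
```

View pics/u_crop.png

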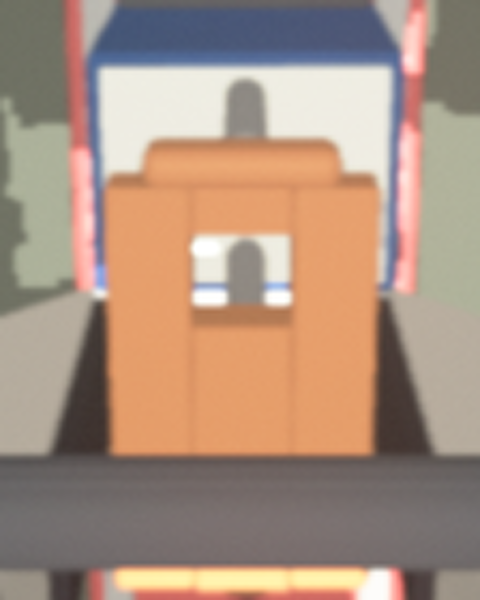

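>>> carry_out(targets=[{"offset": [0.5,-0.6,20],"spin": 0,"fingers": 1},{"offset": [0,0,20],"spin": 0,"fingers": 1},{"offset": [0,0,8],"spin": 0,"fingers": 1},{"offset": [0,0,0],"spin": 0,"fingers": 1},{"offset": [0,0,0],"spin": 0,"fingers": 1}])

```text
time: 25.42
tool_pos: [0.5985, 0.0618, 0.1216]
tcp_rot: [-180.0, 0.0, -3.5]
wrist_force: [0.8, -0.1, -1.0]
width: 0.0358
```

```bash
python3 - <<'E'
from lift import *
st=robot.observe(); print(st['tool_pos'],st['tcp_rot'],st['width'],st['wrist_force'])
im=robot.grab_frame('wrist'); save('v_crop',im,(160,300,200,312))
E
```

```text
[0.5985 0.0618 0.1216] [-179.9978    0.0341   -3.5107] 0.03577216022126053 [ 0.7599 -0.1467 -0.9531]
```

View pics/v_crop.png

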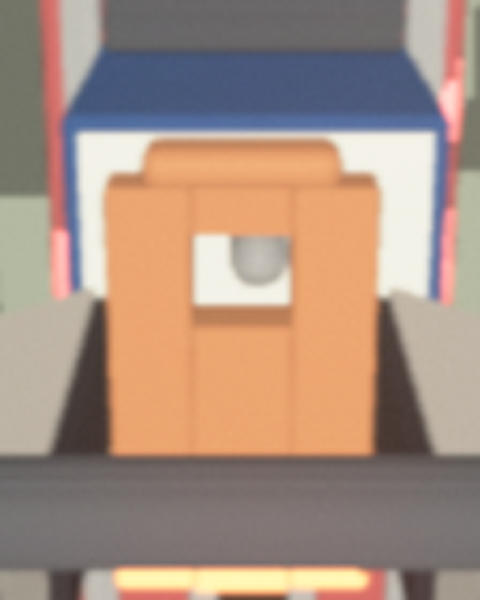

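>>> carry_out(targets=[{"offset": [1.5,2.1,0],"spin": 0,"fingers": 1},{"offset": [0,0,0],"spin": 0,"fingers": 1},{"offset": [0,0,0],"spin": 0,"fingers": 1}])

```text
time: 25.72
tool_pos: [0.6007, 0.0588, 0.122]
tcp_rot: [180.0, -0.1, -3.6]
wrist_force: [0.2, -1.0, -0.3]
width: 0.0355
```

```bash
python3 - <<'E'
from lift import *
st=robot.observe(); print(st['tool_pos'],st['tcp_rot'],st['width'],st['wrist_force'])
im=robot.grab_frame('wrist'); save('w_crop',im,(160,300,200,312))
c=cam('wrist',st); f=lambda u,v,z:onz(c,(160+v/4.286-.35,200+u/4.286-.35),z)
print(f(243,237,.1276),f(243,324,.1276))
E
```

```text
[0.6007 0.0588 0.122 ] [179.9979  -0.0701  -3.5707] 0.03545667915981656 [ 0.1569 -0.9813 -0.2963]
[0.6225 0.0583 0.1276] [0.6102 0.0591 0.1276]
```

View pics/w_crop.png

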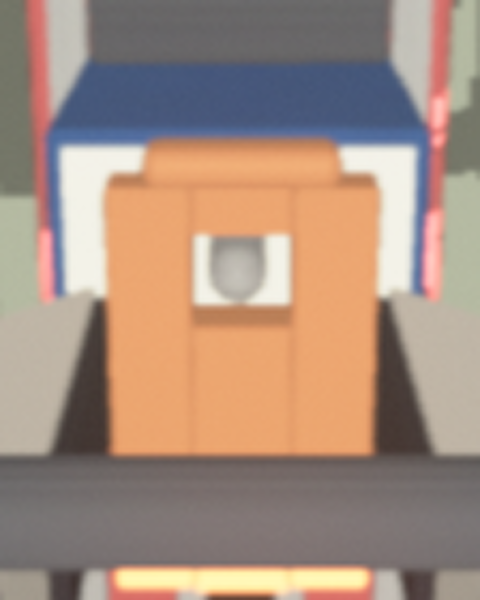

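>>> carry_out(targets=[{"offset": [0,-0.5,6],"spin": 0,"fingers": 1},{"offset": [0,0,8],"spin": 0,"fingers": 1},{"offset": [0,0,8],"spin": 0,"fingers": 1},{"offset": [0,0,8],"spin": 0,"fingers": 1},{"offset": [0,0,3],"spin": 0,"fingers": 1},{"offset": [0,0,0],"spin": 0,"fingers": 1},{"offset": [0,0,0],"spin": 0,"fingers": 1}])

```text
time: 26.35
tool_pos: [0.6004, 0.0594, 0.0879]
tcp_rot: [180.0, 0.0, -3.6]
wrist_force: [0.3, -0.1, -0.3]
width: 0.0359
```

```bash
python3 - <<'E'
from lift import *
st=robot.observe(); print(st['tool_pos'],st['tcp_rot'],st['width'],st['wrist_force'])
im=robot.grab_frame('wrist'); save('x_crop',im,(160,300,200,312))
E
```

```text
[0.6004 0.0594 0.0879] [179.9935   0.0225  -3.5638] 0.035883774483665344 [ 0.3375 -0.0787 -0.2887]
```

View pics/x_crop.png

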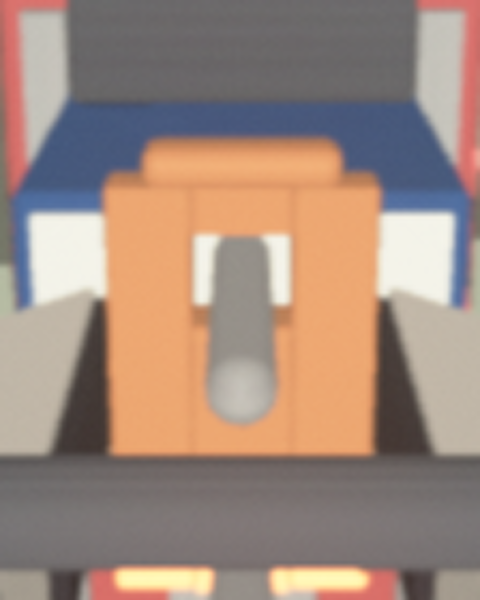

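Threaded cleanly with no contact force. I'll lower it to the block, release and retreat.

>>> carry_out(targets=[{"offset": [0,0,1],"spin": 0,"fingers": 1},{"offset": [0,0,0.5],"spin": 0,"fingers": 1},{"offset": [0,0,0],"spin": 0,"fingers": 1},{"offset": [0,0,0],"spin": 0,"fingers": -0.1},{"offset": [0,0,0],"spin": 0,"fingers": -0.1},{"offset": [0,0,0],"spin": 0,"fingers": -0.1},{"offset": [0,0,-30],"spin": 0,"fingers": -0.1},{"offset": [0,0,-38],"spin": 0,"fingers": -0.1},{"offset": [0,0,-38],"spin": 0,"fingers": -0.1},{"offset": [-20,0,-20],"spin": 0,"fingers": -0.1},{"offset": [0,0,0],"spin": 0,"fingers": -0.1}])

```text
time: 27.32
tool_pos: [0.5809, 0.061, 0.2184]
tcp_rot: [-180.0, -0.5, -3.5]
wrist_force: [0.5, 0.6, -0.2]
width: 0.0506
```

```bash
python3 - <<'E'
from lift import *
st=robot.observe(); print(st['tool_pos'],st['tcp_rot'],st['width'],st['wrist_force'])
im=robot.grab_frame('wrist'); save('y_wrist',im)
im=robot.grab_frame('top'); save('y_top',im)
c=cam('top')
for nm in ('lift0_center','plate_center'):
  for x in robot.pinpoint('top',nm): print(nm,x['conf'],np.round(x['centre'],1),onz(c,x['centre'],.004))
E
```

```text
[0.5809 0.061  0.2184] [-179.9791   -0.479    -3.5425] 0.050640381554871786 [ 0.5371  0.567  -0.1604]
plate_center 0.47 [249.9 331.6] [ 0.4386 -0.1893  0.004 ]
```

View pics/y_wrist.png

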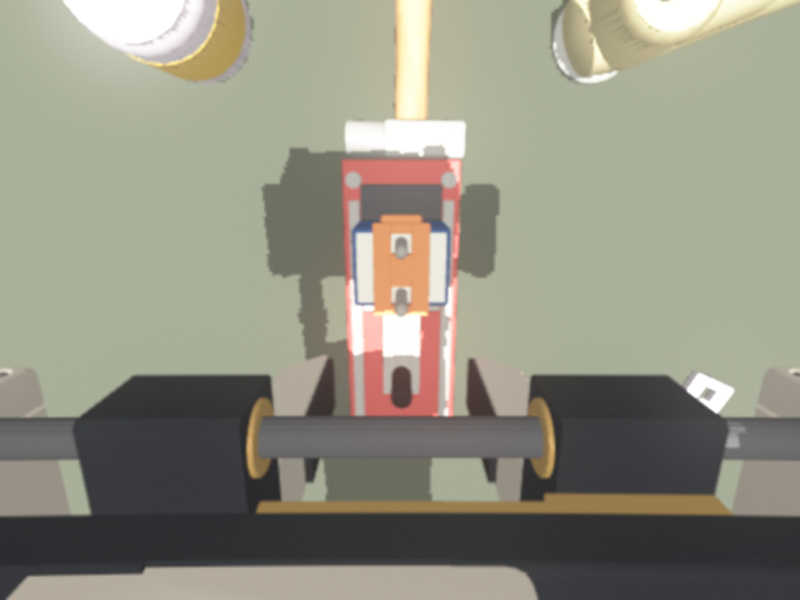

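View pics/y_top.png

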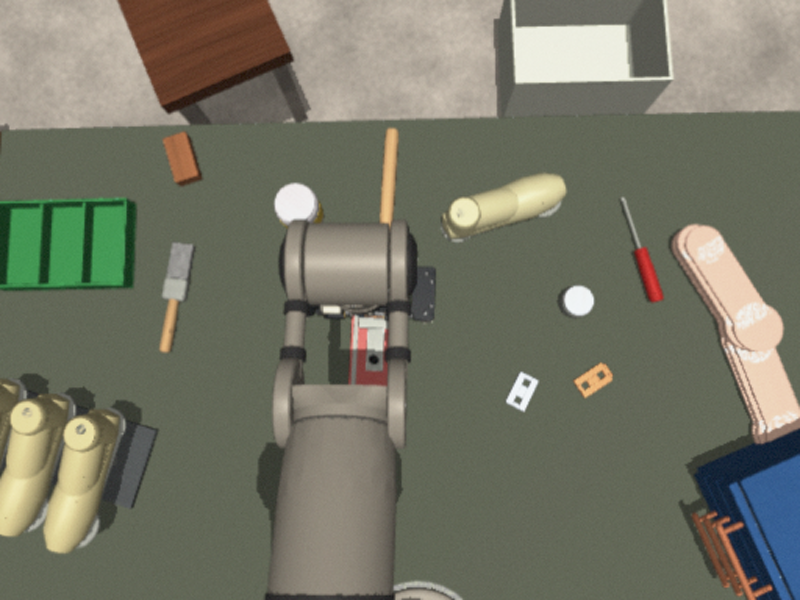

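```bash
python3 - <<'E'
from lift import *
im=robot.grab_frame('top'); c=cam('top')
r,h,s,m=rect(c,orange(im),(243,380)); print(r,s,cv2.boxPoints(r))
w=white(im); r,h,s,m=rect(c,w,(250,333)); print(r,s,cv2.boxPoints(r))
E
```

```text
((456.33966064453125, -323.6654357910156), (37.785987854003906, 66.57620239257812), 31.5262451171875) [367 232  25  23 303] [[ 422.8293 -305.1696]
 [ 457.6412 -361.9192]
 [ 489.85   -342.1613]
 [ 455.0381 -285.4117]]
((437.8311462402344, -195.09701538085938), (34.39431381225586, 58.84746170043945), 61.0618782043457) [324 238  20  25 226] [[ 403.7601 -195.9099]
 [ 455.26   -224.3841]
 [ 471.9022 -194.2841]
 [ 420.4023 -165.8099]]
```

>>> carry_out(targets=[{"offset": [-12.6,35.5,0],"spin": 0,"fingers": -0.3},{"offset": [-12.6,35.5,0],"spin": 0,"fingers": -0.3},{"offset": [-12.6,35.5,0],"spin": 0,"fingers": -0.3},{"offset": [-12.6,35.5,0],"spin": 0,"fingers": -0.3},{"offset": [-12.6,35.5,0],"spin": 0,"fingers": -0.3},{"offset": [-12.6,35.5,0],"spin": 0,"fingers": -0.3},{"offset": [-12.6,35.5,0],"spin": 0,"fingers": -0.3},{"offset": [-12.6,35.5,0],"spin": 0,"fingers": -0.3},{"offset": [-12.6,35.5,0],"spin": 0,"fingers": -0.3},{"offset": [-12.6,35.5,0],"spin": 0,"fingers": -0.3}])

```text
time: 28.4
tool_pos: [0.4314, -0.2873, 0.2113]
tcp_rot: [-179.9, 0.1, -3.6]
wrist_force: [0.7, -0.8, 0.7]
width: 0.0597
```

>>> carry_out(targets=[{"offset": [0,0,0],"spin": 0.12,"fingers": -0.3},{"offset": [0,0,0],"spin": 0.12,"fingers": -0.3},{"offset": [0,0,0],"spin": 0.12,"fingers": -0.3},{"offset": [0,0,0],"spin": 0.12,"fingers": -0.3},{"offset": [0,0,0],"spin": 0.12,"fingers": -0.3},{"offset": [0,0,0],"spin": 0.12,"fingers": -0.3},{"offset": [0,0,0],"spin": 0.12,"fingers": -0.3},{"offset": [0,0,0],"spin": 0.12,"fingers": -0.3},{"offset": [0,0,20],"spin": 0,"fingers": -0.3},{"offset": [0,0,0],"spin": 0,"fingers": -0.3}])

```text
time: 29.23
tool_pos: [0.4312, -0.2847, 0.1888]
tcp_rot: [179.9, 0.4, -58.6]
wrist_force: [-0.8, 0.9, -0.1]
width: 0.0599
```

```bash
python3 - <<'E'
from lift import *
st=robot.observe(); print(st['tool_pos'],st['tcp_rot'],st['width'],st['wrist_force'])
im=robot.grab_frame('wrist'); save('A_wrist',im)
c=cam('wrist',st)
for x in robot.pinpoint('wrist','lift0_center'): print(x['conf'],np.round(x['centre'],1),onz(c,x['centre'],.004))
r,h,s,m=rect(c,orange(im),x['centre']); print(r,s,cv2.boxPoints(r),[onz(c,q,.006) for q in h])
E
```

```text
[ 0.4312 -0.2847  0.1888] [179.8802   0.3893 -58.579 ] 0.05985544614922471 [-0.8259  0.9214 -0.1404]Traceback (most recent call last):
  File "<stdin>", line 6, in <module>
NameError: name 'x' is not defined
```

View pics/A_wrist.png

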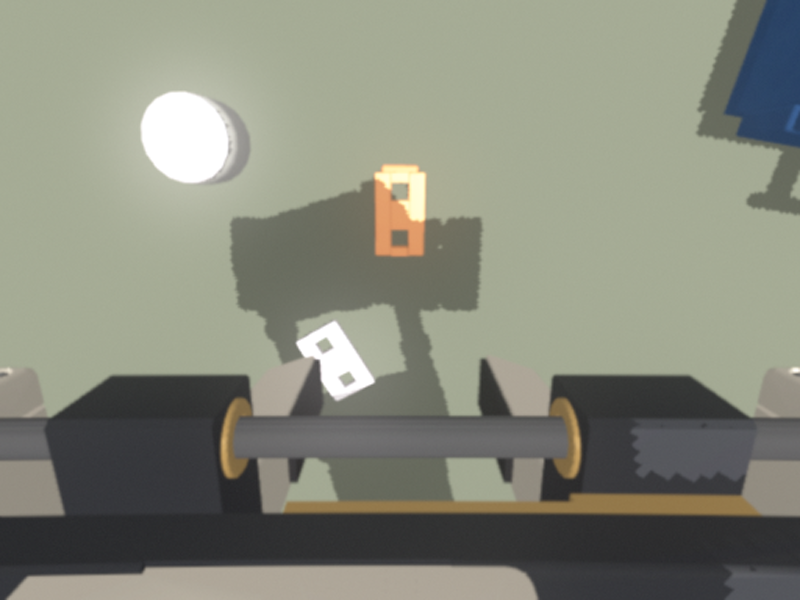

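```bash
python3 - <<'E'
from lift import *
c=cam('wrist'); f=lambda u,v,z:onz(c,(v*.64-.3,u*.64-.3),z)
P=[f(375,173,.008),f(426,173,.008),f(425,255,.008),f(376,255,.008)]
for p in P: print(p)
m=np.mean(P,0);d=P[0]+P[1]-P[2]-P[3];print(m,np.degrees(np.arctan2(d[1],d[0])),np.linalg.norm(d)/2)
H=[f(400,190.5,.008),f(400,238.5,.008)];print(H,np.mean(H,0),np.linalg.norm(H[0]-H[1]))
st=robot.observe();R=Ro.from_euler('xyz',st['tcp_rot'],degrees=True).as_matrix();print((R.T@(m-st['tool_pos']))*1000)
E
```

```text
[ 0.4884 -0.339   0.008 ]
[ 0.457  -0.3581  0.008 ]
[ 0.4257 -0.3074  0.008 ]
[ 0.4575 -0.288   0.008 ]
[ 0.4572 -0.3231  0.008 ] -58.58276657857698 0.059643540470151635
[array([ 0.4667, -0.338 ,  0.008 ]), array([ 0.4485, -0.3082,  0.008 ])] [ 0.4576 -0.3231  0.008 ] 0.034926566426875034
[ 45.8562  -1.9431 183.2116]
```

>>> carry_out(targets=[{"offset": [23,-1,20],"spin": 0,"fingers": -0.3},{"offset": [22,-1,25],"spin": 0,"fingers": -0.3},{"offset": [0,0,35],"spin": 0,"fingers": -0.3},{"offset": [0,0,35],"spin": 0,"fingers": -0.3},{"offset": [0,0,30],"spin": 0,"fingers": -0.3},{"offset": [0,0,0],"spin": 0,"fingers": -0.3},{"offset": [0,0,0],"spin": 0,"fingers": -0.3}])

```text
time: 29.92
tool_pos: [0.4574, -0.3229, 0.0471]
tcp_rot: [180.0, 0.2, -58.6]
wrist_force: [0.6, -0.3, 0.2]
width: 0.0596
```

```bash
python3 - <<'E'
from lift import *
st=robot.observe(); print(st['tool_pos'],st['tcp_rot'],st['width'],st['wrist_force'])
im=robot.grab_frame('wrist'); save('B_wrist',im)
E
```

```text
[ 0.4574 -0.3229  0.0471] [179.9514   0.1671 -58.5509] 0.05957718869324818 [ 0.6016 -0.274   0.1942]
```

View pics/B_wrist.png

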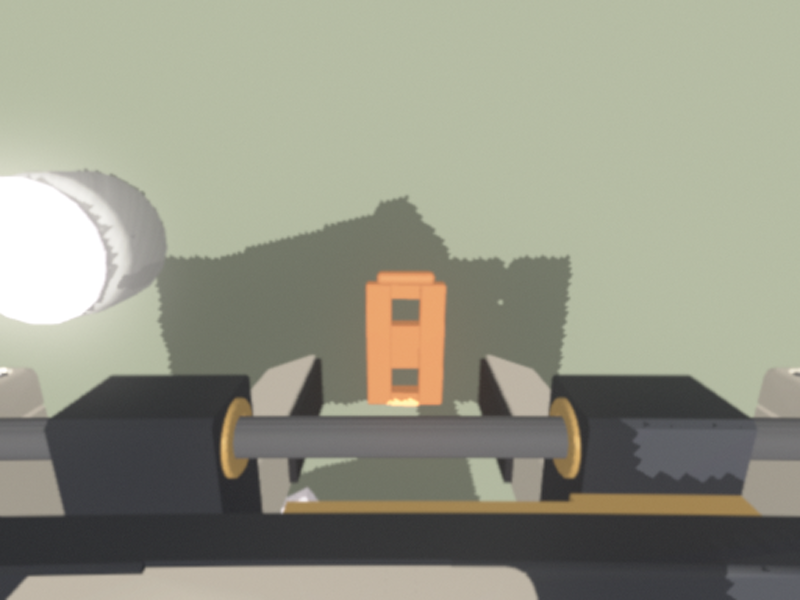

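>>> carry_out(targets=[{"offset": [-1,1.5,25],"spin": 0,"fingers": -0.3},{"offset": [0,0,18],"spin": 0,"fingers": -0.3},{"offset": [0,0,2],"spin": 0,"fingers": -0.3},{"offset": [0,0,0],"spin": 0,"fingers": -0.3},{"offset": [0,0,0],"spin": 0,"fingers": 1},{"offset": [0,0,0],"spin": 0,"fingers": 1},{"offset": [0,0,0],"spin": 0,"fingers": 1},{"offset": [0,0,0],"spin": 0,"fingers": 1},{"offset": [0,0,0],"spin": 0,"fingers": 1}])

```text
time: 30.72
tool_pos: [0.4564, -0.3235, 0.0037]
tcp_rot: [-180.0, -0.1, -58.6]
wrist_force: [-0.8, 0.5, 5.8]
width: 0.0355
```

>>> carry_out(targets=[{"offset": [0,0,-15],"spin": 0,"fingers": 1},{"offset": [0,0,-38],"spin": 0,"fingers": 1},{"offset": [0,0,-38],"spin": 0,"fingers": 1},{"offset": [0,0,-38],"spin": 0,"fingers": 1},{"offset": [0,0,-38],"spin": 0,"fingers": 1},{"offset": [0,0,0],"spin": -0.12,"fingers": 1},{"offset": [0,0,0],"spin": -0.12,"fingers": 1},{"offset": [0,0,0],"spin": -0.12,"fingers": 1},{"offset": [0,0,0],"spin": -0.12,"fingers": 1},{"offset": [0,0,0],"spin": -0.12,"fingers": 1},{"offset": [0,0,0],"spin": -0.12,"fingers": 1},{"offset": [0,0,0],"spin": -0.12,"fingers": 1}])

```text
time: 31.72
tool_pos: [0.4558, -0.323, 0.1698]
tcp_rot: [-180.0, 0.0, -10.1]
wrist_force: [-0.9, 0.7, -0.4]
width: 0.0355
```

>>> carry_out(targets=[{"offset": [0,0,0],"spin": -0.12,"fingers": 1},{"offset": [0,0,0],"spin": 0,"fingers": 1}])

```text
time: 31.88
tool_pos: [0.4559, -0.323, 0.1698]
tcp_rot: [-180.0, 0.0, -3.3]
wrist_force: [1.1, -0.5, -0.3]
width: 0.0356
```

>>> carry_out(targets=[{"offset": [11,-35.5,0],"spin": 0,"fingers": 1},{"offset": [11,-35.5,0],"spin": 0,"fingers": 1},{"offset": [11,-35.5,0],"spin": 0,"fingers": 1},{"offset": [11,-35.5,0],"spin": 0,"fingers": 1},{"offset": [11,-35.5,0],"spin": 0,"fingers": 1},{"offset": [11,-35.5,0],"spin": 0,"fingers": 1},{"offset": [11,-35.5,0],"spin": 0,"fingers": 1},{"offset": [11,-35.5,0],"spin": 0,"fingers": 1},{"offset": [11,-35.5,0],"spin": 0,"fingers": 1},{"offset": [11,-35.5,0],"spin": 0,"fingers": 1},{"offset": [11,-35.5,0],"spin": 0,"fingers": 1},{"offset": [0,0,0],"spin": 0,"fingers": 1}])

```text
time: 32.88
tool_pos: [0.6023, 0.0653, 0.1696]
tcp_rot: [-179.9, -0.1, -3.5]
wrist_force: [-0.6, -1.0, -0.5]
width: 0.0356
```

>>> carry_out(targets=[{"offset": [0,0,20],"spin": 0,"fingers": 1},{"offset": [0,0,17],"spin": 0,"fingers": 1},{"offset": [0,0,0],"spin": 0,"fingers": 1},{"offset": [0,0,0],"spin": 0,"fingers": 1}])

```text
time: 33.22
tool_pos: [0.6003, 0.0588, 0.1321]
tcp_rot: [180.0, 0.1, -3.7]
wrist_force: [0.3, -1.3, 1.1]
width: 0.0358
```

```bash
python3 - <<'E'
from lift import *
st=robot.observe(); print(st['tool_pos'],st['tcp_rot'],st['width'],st['wrist_force'])
im=robot.grab_frame('wrist'); save('C_crop',im,(160,300,200,312))
E
```

```text
[0.6003 0.0588 0.1321] [179.9845   0.1293  -3.7   ] 0.035847892443850796 [ 0.3022 -1.2633  1.0632]
```

View pics/C_crop.png

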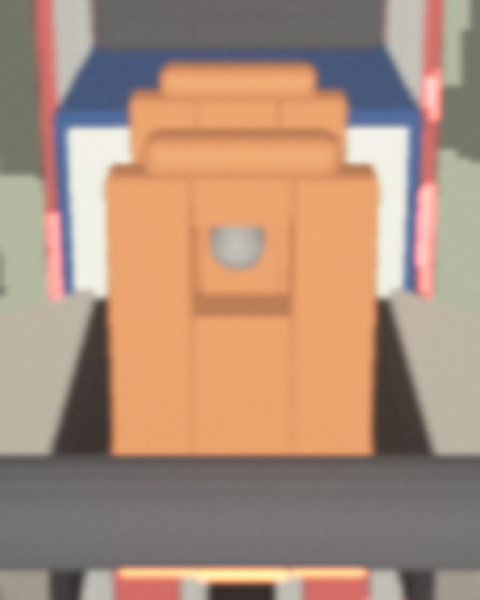

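>>> carry_out(targets=[{"offset": [-0.7,-0.6,6],"spin": 0,"fingers": 1},{"offset": [0,0,8],"spin": 0,"fingers": 1},{"offset": [0,0,8],"spin": 0,"fingers": 1},{"offset": [0,0,8],"spin": 0,"fingers": 1},{"offset": [0,0,4],"spin": 0,"fingers": 1},{"offset": [0,0,0],"spin": 0,"fingers": 1},{"offset": [0,0,0],"spin": 0,"fingers": 1}])

```text
time: 33.85
tool_pos: [0.6002, 0.0598, 0.0983]
tcp_rot: [180.0, 0.0, -3.6]
wrist_force: [-0.5, 1.2, -0.3]
width: 0.0358
```

```bash
python3 - <<'E'
from lift import *
st=robot.observe(); print(st['tool_pos'],st['tcp_rot'],st['width'],st['wrist_force'])
im=robot.grab_frame('wrist'); save('D_crop',im,(160,300,200,312))
E
```

```text
[0.6002 0.0598 0.0983] [179.9937   0.0387  -3.5658] 0.035799583441666644 [-0.4719  1.1857 -0.3128]
```

View pics/D_crop.png

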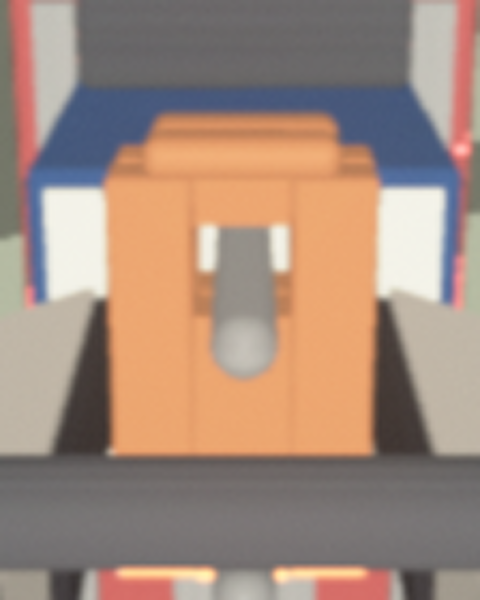

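>>> carry_out(targets=[{"offset": [0,0,2],"spin": 0,"fingers": 1},{"offset": [0,0,1],"spin": 0,"fingers": 1},{"offset": [0,0,0],"spin": 0,"fingers": 1},{"offset": [0,0,0],"spin": 0,"fingers": -0.1},{"offset": [0,0,0],"spin": 0,"fingers": -0.1},{"offset": [0,0,0],"spin": 0,"fingers": -0.1},{"offset": [0,0,-30],"spin": 0,"fingers": -0.1},{"offset": [0,0,-38],"spin": 0,"fingers": -0.1},{"offset": [0,0,-38],"spin": 0,"fingers": -0.1},{"offset": [-20,0,-20],"spin": 0,"fingers": -0.1},{"offset": [0,0,0],"spin": 0,"fingers": -0.1}])

```text
time: 34.82
tool_pos: [0.5808, 0.0613, 0.2275]
tcp_rot: [-180.0, -0.5, -3.5]
wrist_force: [1.7, 0.2, 0.1]
width: 0.0503
```

```bash
python3 - <<'E'
from lift import *
st=robot.observe(); print(st['tool_pos'],st['tcp_rot'],st['width'],st['wrist_force'])
im=robot.grab_frame('wrist'); save('E_crop',im,(60,260,150,350))
im=robot.grab_frame('scene'); save('E_scene',im)
c=cam('top'); im=robot.grab_frame('top'); save('E_top',im)
w=white(im); r,h,s,m=rect(c,w,(250,333)); print(r,s,cv2.boxPoints(r))
E
```

```text
[0.5808 0.0613 0.2275] [-179.9797   -0.4845   -3.5399] 0.050338326530608796 [1.6902 0.2352 0.1086]
((437.8311462402344, -195.09701538085938), (34.39431381225586, 58.84746170043945), 61.0618782043457) [324 238  20  25 227] [[ 403.7601 -195.9099]
 [ 455.26   -224.3841]
 [ 471.9022 -194.2841]
 [ 420.4023 -165.8099]]
```

View pics/E_crop.png

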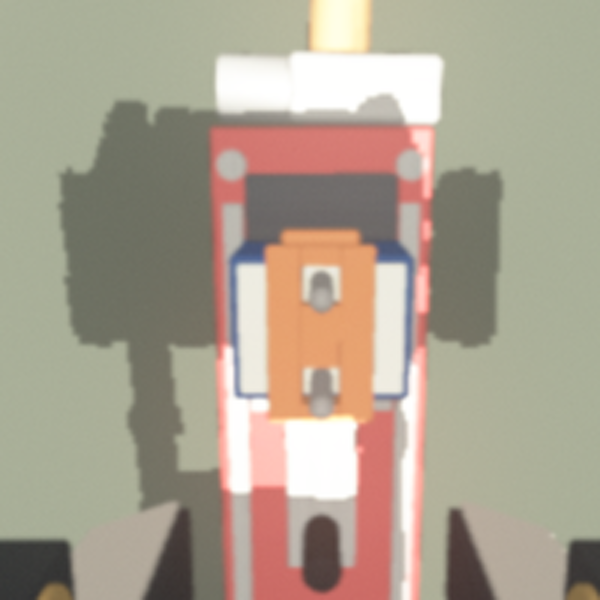

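View pics/E_scene.png

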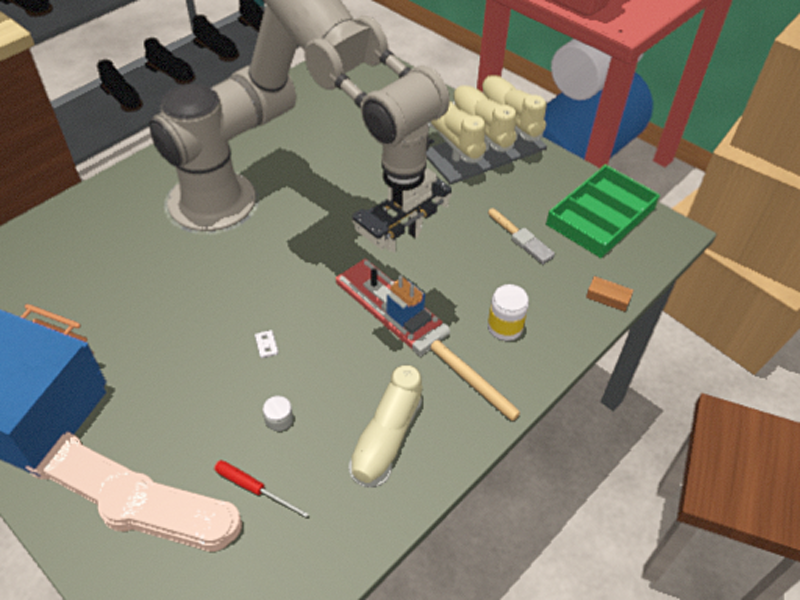

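View pics/E_top.png

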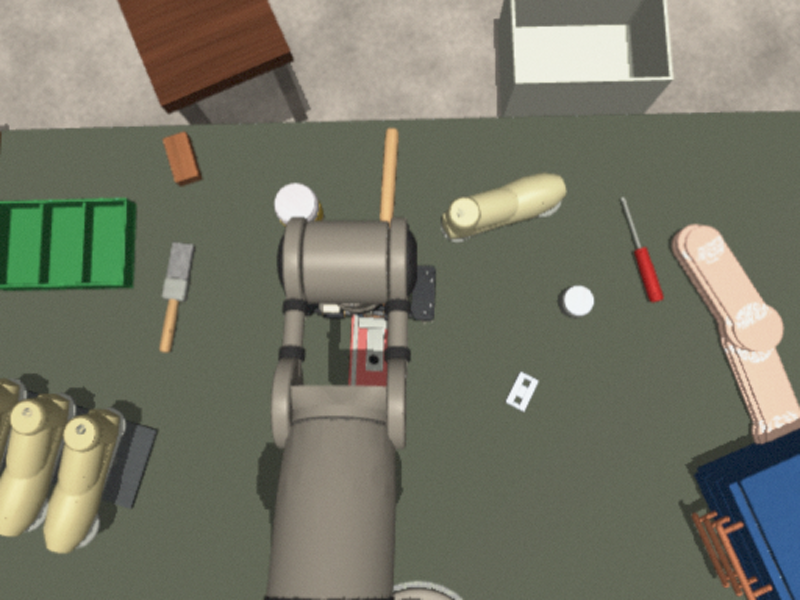

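>>> carry_out(targets=[{"offset": [-21,30.6,0],"spin": 0,"fingers": -0.3},{"offset": [-21,30.6,0],"spin": 0,"fingers": -0.3},{"offset": [-21,30.6,0],"spin": 0,"fingers": -0.3},{"offset": [-21,30.6,0],"spin": 0,"fingers": -0.3},{"offset": [-21,30.6,0],"spin": 0,"fingers": -0.3},{"offset": [-21,30.6,0],"spin": 0,"fingers": -0.3},{"offset": [-21,30.6,0],"spin": 0,"fingers": -0.3},{"offset": [-20,30.6,0],"spin": 0,"fingers": -0.3},{"offset": [0,0,10],"spin": 0.111,"fingers": -0.3},{"offset": [0,0,10],"spin": 0.111,"fingers": -0.3},{"offset": [0,0,10],"spin": 0.111,"fingers": -0.3},{"offset": [0,0,0],"spin": 0.111,"fingers": -0.3}])

```text
time: 35.97
tool_pos: [0.3969, -0.1726, 0.1885]
tcp_rot: [-180.0, 0.4, -29.4]
wrist_force: [0.1, -0.8, 0.3]
width: 0.0597
```

>>> carry_out(targets=[{"offset": [0,0,0],"spin": 0,"fingers": -0.3},{"offset": [0,0,0],"spin": 0,"fingers": -0.3}])

```text
time: 36.13
tool_pos: [0.3982, -0.1729, 0.1906]
tcp_rot: [-180.0, 0.1, -28.8]
wrist_force: [0.6, -0.3, 0.6]
width: 0.0598
```

```bash
python3 - <<'E'
from lift import *
st=robot.observe(); print(st['tool_pos'],st['tcp_rot'],st['width'],st['wrist_force'])
im=robot.grab_frame('wrist'); save('F_wrist',im)
c=cam('wrist',st)
for x in robot.pinpoint('wrist','plate_center'): print(x['conf'],np.round(x['centre'],1),onz(c,x['centre'],.004))
E
```

```text
[ 0.3982 -0.1729  0.1906] [-179.995     0.1323  -28.8209] 0.05976493962652952 [ 0.5621 -0.3002  0.6173]
0.93 [136.5 256.6] [ 0.4399 -0.1948  0.004 ]
```

View pics/F_wrist.png

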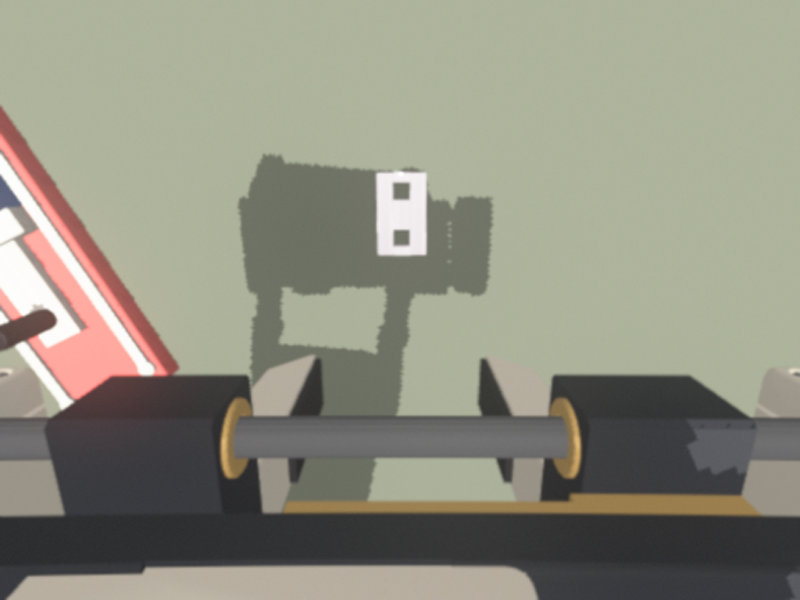

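>>> carry_out(targets=[{"offset": [22,0,20],"spin": 0,"fingers": -0.3},{"offset": [22,0,25],"spin": 0,"fingers": -0.3},{"offset": [0,0,35],"spin": 0,"fingers": -0.3},{"offset": [0,0,35],"spin": 0,"fingers": -0.3},{"offset": [0,0,30],"spin": 0,"fingers": -0.3},{"offset": [0,0,0],"spin": 0,"fingers": -0.3},{"offset": [0,0,0],"spin": 0,"fingers": -0.3}])

```text
time: 36.82
tool_pos: [0.4364, -0.1938, 0.0461]
tcp_rot: [-180.0, 0.2, -28.9]
wrist_force: [-0.1, 0.6, 0.9]
width: 0.0596
```

```bash
python3 - <<'E'
from lift import *
st=robot.observe(); print(st['tool_pos'],st['tcp_rot'],st['width'],st['wrist_force'])
im=robot.grab_frame('wrist'); save('G_wrist',im)
E
```

```text
[ 0.4364 -0.1938  0.0461] [-179.9898    0.1845  -28.9106] 0.059645714001230074 [-0.1486  0.5612  0.8542]
```

View pics/G_wrist.png

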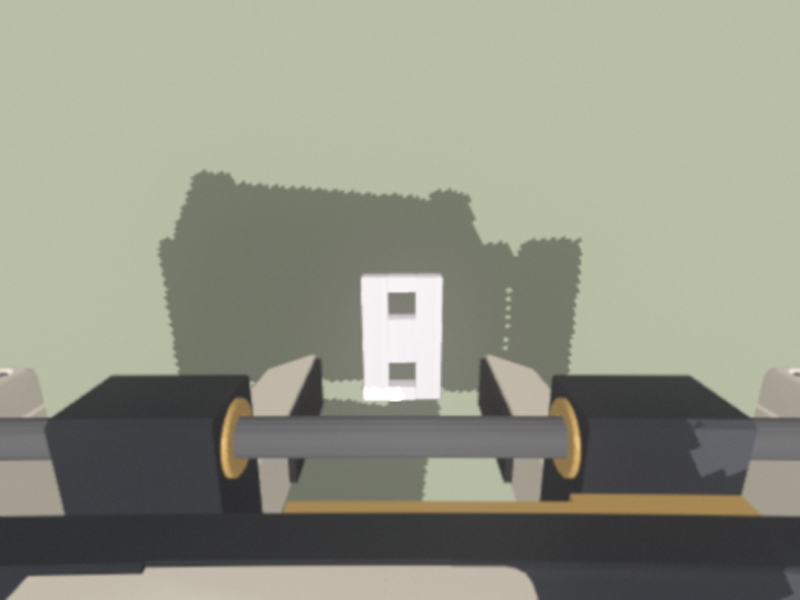

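```bash
python3 - <<'E'
from lift import *
st=robot.observe();c=cam('wrist',st); f=lambda u,v,z:onz(c,(v*.64-.3,u*.64-.3),z)
R=Ro.from_euler('xyz',st['tcp_rot'],degrees=True).as_matrix()
P=[f(361,275,.008),f(442,275,.008),f(440,399,.008),f(363,399,.008)]
m=np.mean(P,0);print((R.T@(m-st['tool_pos']))*1000)
H=[f(402,303,.008),f(402,373,.008)];m=np.mean(H,0);print((R.T@(m-st['tool_pos']))*1000,np.linalg.norm(H[0]-H[1]))
E
```

```text
[ 2.9181 -1.1366 39.5488]
[ 3.266  -0.9043 39.549 ] 0.0346682236561516
```

>>> carry_out(targets=[{"offset": [2,-1,25],"spin": 0,"fingers": -0.3},{"offset": [0,0,17],"spin": 0,"fingers": -0.3},{"offset": [0,0,2],"spin": 0,"fingers": -0.3},{"offset": [0,0,0],"spin": 0,"fingers": -0.3},{"offset": [0,0,0],"spin": 0,"fingers": 1},{"offset": [0,0,0],"spin": 0,"fingers": 1},{"offset": [0,0,0],"spin": 0,"fingers": 1},{"offset": [0,0,0],"spin": 0,"fingers": 1},{"offset": [0,0,0],"spin": 0,"fingers": 1}], squeeze=20)

```text
time: 37.62
tool_pos: [0.4397, -0.1947, 0.0035]
tcp_rot: [180.0, -0.1, -29.0]
wrist_force: [-0.6, 0.8, 6.2]
width: 0.0359
```

>>> carry_out(targets=[{"offset": [0,0,-15],"spin": 0,"fingers": 1},{"offset": [0,0,-38],"spin": 0,"fingers": 1},{"offset": [0,0,-38],"spin": 0,"fingers": 1},{"offset": [0,0,-38],"spin": 0,"fingers": 1},{"offset": [0,0,-38],"spin": 0,"fingers": 1},{"offset": [0,0,0],"spin": -0.111,"fingers": 1},{"offset": [0,0,0],"spin": -0.111,"fingers": 1},{"offset": [0,0,0],"spin": -0.111,"fingers": 1},{"offset": [0,0,0],"spin": -0.111,"fingers": 1},{"offset": [0,0,0],"spin": 0,"fingers": 1}])

```text
time: 38.45
tool_pos: [0.439, -0.1942, 0.1697]
tcp_rot: [-180.0, 0.0, -3.3]
wrist_force: [-0.6, 0.2, -0.8]
width: 0.0355
```

>>> carry_out(targets=[{"offset": [18,-33,0],"spin": 0,"fingers": 1},{"offset": [18,-33,0],"spin": 0,"fingers": 1},{"offset": [18,-33,0],"spin": 0,"fingers": 1},{"offset": [18,-33,0],"spin": 0,"fingers": 1},{"offset": [18,-33,0],"spin": 0,"fingers": 1},{"offset": [18,-33,0],"spin": 0,"fingers": 1},{"offset": [18,-33,0],"spin": 0,"fingers": 1},{"offset": [18,-33,0],"spin": 0,"fingers": 1},{"offset": [0,0,0],"spin": 0,"fingers": 1},{"offset": [0,0,20],"spin": 0,"fingers": 1},{"offset": [0,0,15],"spin": 0,"fingers": 1},{"offset": [0,0,0],"spin": 0,"fingers": 1}])

```text
time: 39.45
tool_pos: [0.5971, 0.0604, 0.1312]
tcp_rot: [180.0, 0.4, -3.7]
wrist_force: [-0.7, 0.1, -1.9]
width: 0.0354
```

```bash
python3 - <<'E'
from lift import *
st=robot.observe(); print(st['tool_pos'],st['tcp_rot'],st['width'],st['wrist_force'])
im=robot.grab_frame('wrist'); save('H_crop',im,(160,300,200,312))
E
```

```text
[0.5971 0.0604 0.1312] [179.9757   0.3984  -3.7135] 0.03542205847391952 [-0.7415  0.098  -1.9415]
```

View pics/H_crop.png

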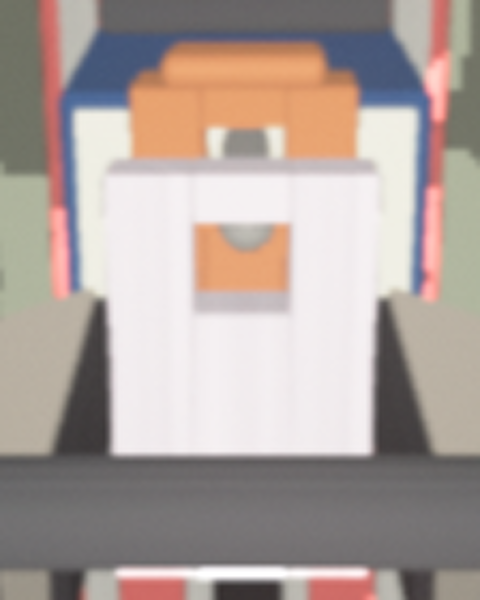

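>>> carry_out(targets=[{"offset": [2.8,0.5,0],"spin": 0,"fingers": 1},{"offset": [0,0,0],"spin": 0,"fingers": 1},{"offset": [0,0,0],"spin": 0,"fingers": 1}])

```text
time: 39.75
tool_pos: [0.6029, 0.0591, 0.1359]
tcp_rot: [180.0, -0.1, -3.6]
wrist_force: [0.1, -0.3, -0.7]
width: 0.0354
```

```bash
python3 - <<'E'
from lift import *
st=robot.observe(); print(st['tool_pos'],st['tcp_rot'],st['width'],st['wrist_force'])
im=robot.grab_frame('wrist'); save('I_crop',im,(160,300,200,312))
E
```

```text
[0.6029 0.0591 0.1359] [179.9974  -0.1256  -3.6305] 0.03538558864977756 [ 0.0914 -0.2654 -0.7371]
```

View pics/I_crop.png

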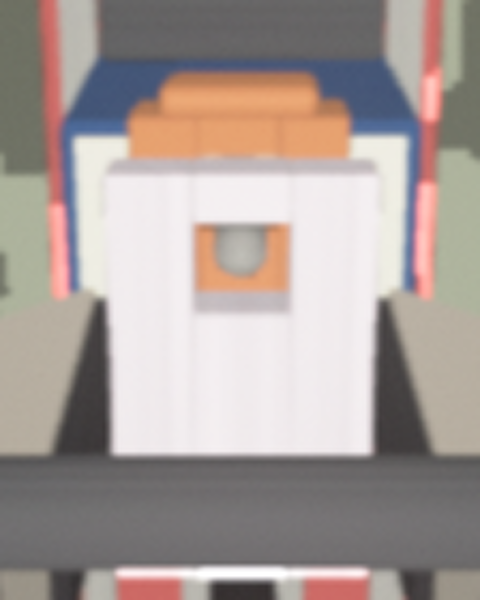

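>>> carry_out(targets=[{"offset": [-2.5,-0.2,4],"spin": 0,"fingers": 1},{"offset": [0,0,0],"spin": 0,"fingers": 1},{"offset": [0,0,0],"spin": 0,"fingers": 1},{"offset": [0,0,0],"spin": 0,"fingers": 1}])

```text
time: 40.13
tool_pos: [0.5995, 0.0598, 0.1307]
tcp_rot: [180.0, 0.0, -3.6]
wrist_force: [0.0, -0.1, -0.8]
width: 0.0356
```

```bash
python3 - <<'E'
from lift import *
st=robot.observe(); print(st['tool_pos'],st['tcp_rot'],st['width'],st['wrist_force'])
im=robot.grab_frame('wrist'); save('J_crop',im,(160,300,200,312))
E
```

```text
[0.5995 0.0598 0.1307] [179.9933   0.0003  -3.5696] 0.03559234955657685 [ 0.0485 -0.0774 -0.7958]
```

View pics/J_crop.png

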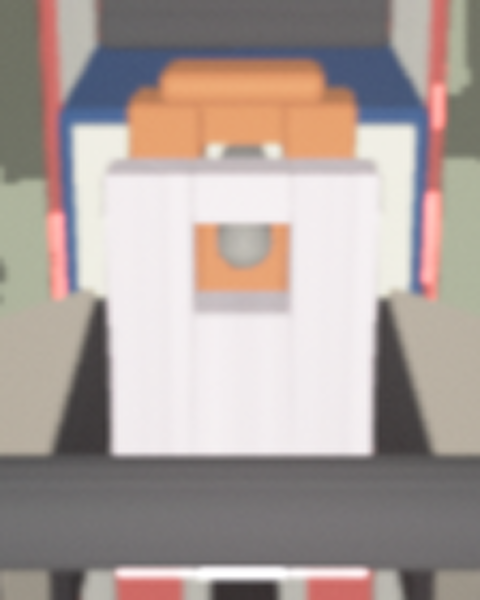

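>>> carry_out(targets=[{"offset": [0,0,6],"spin": 0,"fingers": 1},{"offset": [0,0,7],"spin": 0,"fingers": 1},{"offset": [0,0,7],"spin": 0,"fingers": 1},{"offset": [0,0,4],"spin": 0,"fingers": 1},{"offset": [0,0,0],"spin": 0,"fingers": 1},{"offset": [0,0,0],"spin": 0,"fingers": 1}])

```text
time: 40.68
tool_pos: [0.5994, 0.0599, 0.1061]
tcp_rot: [180.0, 0.1, -3.6]
wrist_force: [-0.4, 0.2, -1.1]
width: 0.0355
```

```bash
python3 - <<'E'
from lift import *
st=robot.observe(); print(st['tool_pos'],st['tcp_rot'],st['width'],st['wrist_force'])
im=robot.grab_frame('wrist'); save('K_crop',im,(160,300,200,312))
E
```

```text
[0.5994 0.0599 0.1061] [179.9923   0.0579  -3.5622] 0.03548817449393598 [-0.4109  0.2234 -1.1433]
```

View pics/K_crop.png

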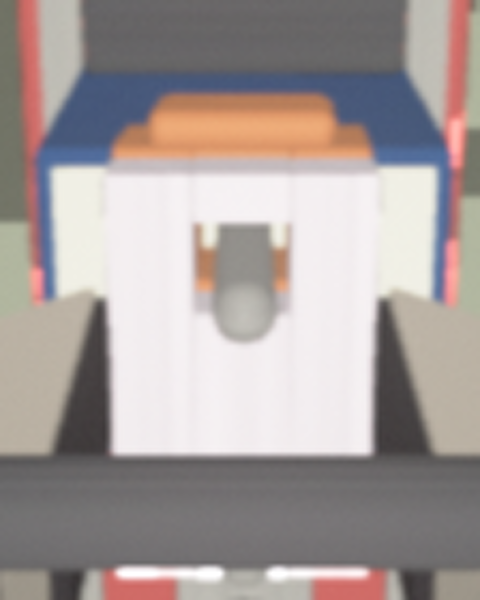

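>>> carry_out(targets=[{"offset": [0,0,2],"spin": 0,"fingers": 1},{"offset": [0,0,1],"spin": 0,"fingers": 1},{"offset": [0,0,0],"spin": 0,"fingers": 1},{"offset": [0,0,0],"spin": 0,"fingers": 1}])

```text
time: 41.07
tool_pos: [0.5996, 0.0598, 0.1038]
tcp_rot: [180.0, -0.0, -3.6]
wrist_force: [-0.5, -1.1, -1.1]
width: 0.0354
```

>>> carry_out(targets=[{"offset": [0,0,0],"spin": 0,"fingers": -0.1},{"offset": [0,0,0],"spin": 0,"fingers": -0.1},{"offset": [0,0,0],"spin": 0,"fingers": -0.1},{"offset": [0,0,-30],"spin": 0,"fingers": -0.1},{"offset": [0,0,-38],"spin": 0,"fingers": -0.1},{"offset": [0,0,-38],"spin": 0,"fingers": -0.1},{"offset": [-30,0,-10],"spin": 0,"fingers": -0.1},{"offset": [-38,0,0],"spin": 0,"fingers": -0.1},{"offset": [0,0,0],"spin": 0,"fingers": -0.1},{"offset": [0,0,0],"spin": 0,"fingers": -0.1}])

```text
time: 41.9
tool_pos: [0.53, 0.0643, 0.2202]
tcp_rot: [180.0, 0.0, -3.5]
wrist_force: [0.2, -0.7, -0.2]
width: 0.0508
```

```bash
python3 - <<'E'
from lift import *
st=robot.observe(); print(st['tool_pos'],st['tcp_rot'],st['width'],st['wrist_force'])
im=robot.grab_frame('wrist'); save('L_crop',im,(0,200,150,350))
im=robot.grab_frame('scene'); save('L_scene',im,(150,240,210,330))
im=robot.grab_frame('top'); save('L_top',im)
E
```

```text
[0.53   0.0643 0.2202] [179.993    0.0196  -3.5389] 0.05077073167414871 [ 0.2314 -0.7266 -0.1619]
```

View pics/L_crop.png

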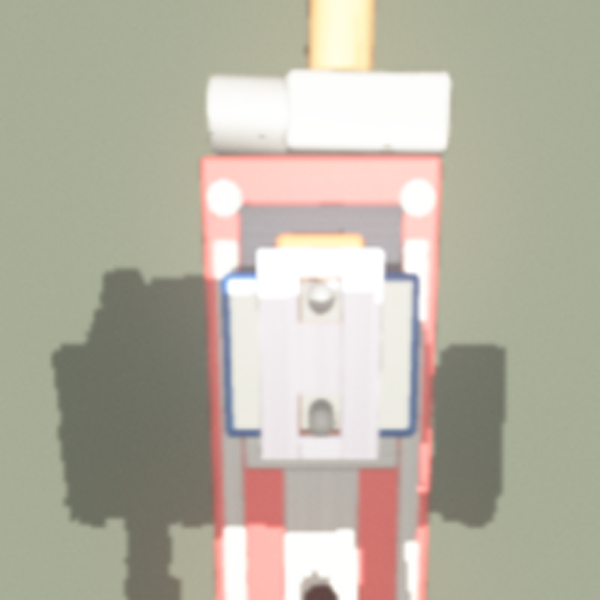

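View pics/L_scene.png

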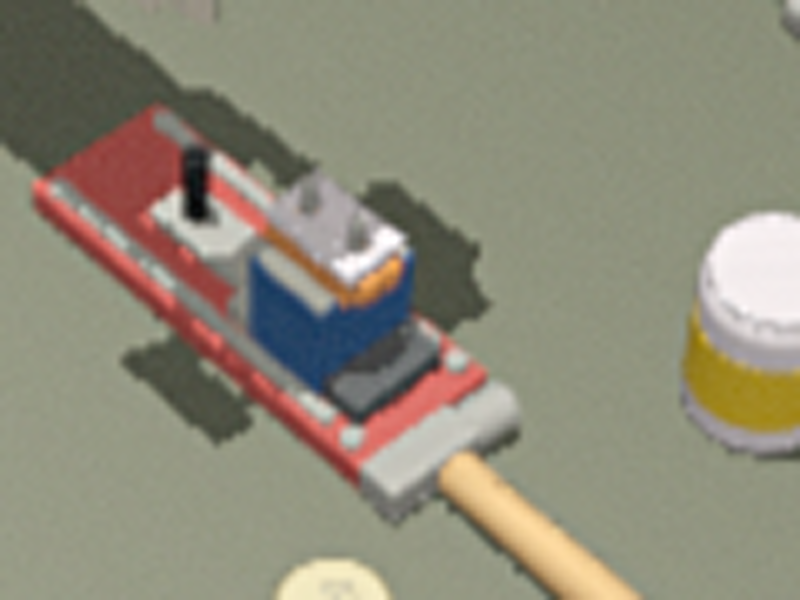

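View pics/L_top.png

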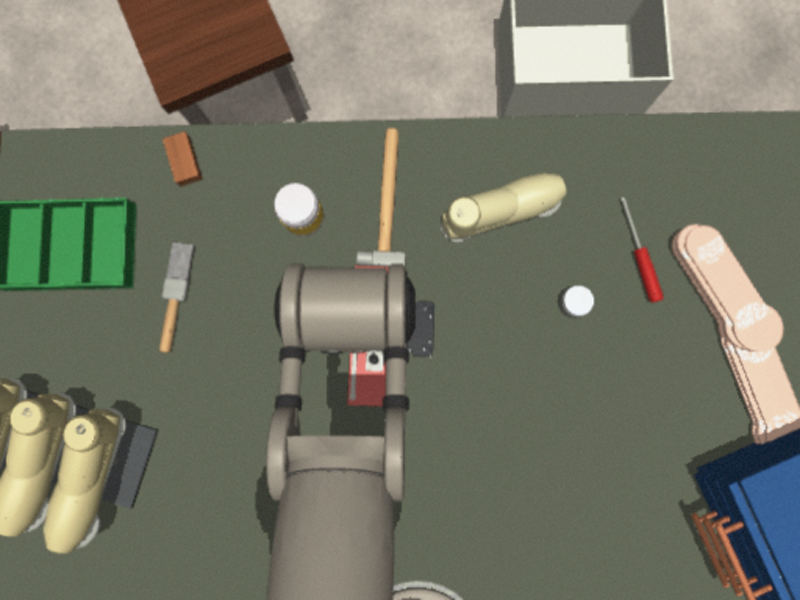

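```bash
python3 - <<'E'
from cell import robot
print(robot.close_job())
E
```

```text
the job is handed in; nothing more can be done
None
```

The job is handed in at about 42 s. The block stands posts-up and clamped in the fixture, with both lifts and then the aluminium plate threaded flat on the posts.

- **Block:** I opened the jaw by its handle and lifted the block by its posts, so that it swung upright. It was about 11° off vertical on the first set-down, and 3–4 mm off centre once released. I corrected both, then pushed the jaw shut with about 28 N.
- **Lifts:** I found only two tan lifts on the bench, in the overhead and side views. The trained network reported no lifts in the overhead pictures, so that count rests on looking at the pictures. The bench behind the robot's base was not visible.
- **Last checks:**
  - After clamping, the block was within about 0.2 mm of the jaws' centre line.
  - The final pictures show both posts through the plate's holes, the plate flat on the lifts, the jaw shut and the other things where they were.
  - The gripper was clear, with about zero wrist force.
- **Disagreements:** Camera and tool positions differed by 1–2 mm. I settled this by looking through each part's hole at the post before lowering it.

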